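# Roll the rhinestone wheels into their lanes under the acrylic riser

## Robot

A 6-joint arm with a two-finger parallel gripper is mounted at the origin on the work surface. World frame = base frame: x ahead of the robot, y to its left, z up, the work surface at z = 0. Lengths are in m, angles in degrees, forces in N, time in s.
With the tool pointing down it reaches from about 0.4 to 0.825 m from the base axis. Payload 7 kg.
Tool frame: the origin (TCP) lies at the very end of the fingers, on their centre line; the grasp point (between the pads) lies 19 mm behind it (r.grip_depth is the distance from the TCP to the grasp point, in m); z points along the fingers, y is the line along which they close (so a half turn about z gives the same grasp; the last joint's range is limited). The gripper opens to 88 mm and grips with 3 to 60 N. Pads are 19 mm wide; open, the fingers measure 130 mm over their backs; the gripper's body (78 mm by 193 mm) begins 47 mm behind the grasp point.
Start: joints at [-57.462, 20.546, 0.682, 0, -70.136, -16.507], TCP at [0.186, -0.649, 0.227] pointing down, gripper open.
Joint ranges: [-176.03, 176.03], [-82.01, 121.73], [-58.28, 71.71], [-173.87, 95.51], [-174.79, -0.11], [-173.66, 173.66]. Speed limits (degrees/s): [136.94, 136.94, 172.46, 180, 180, 180].

## Interface

Orientations are given as [roll, pitch, yaw] about the fixed x, y, z axes, in that order (R = Rz(yaw) Ry(pitch) Rx(roll)).
In Python, from plant import r gives the robot as it stands.
- The arm moves only by the tool play_rows, never from a script. Its argument "rows" is a list that holds one entry, the list of rows, each a list of 5 numbers: the closure, from 0 (fully open) to 1 (shut), then the shift along the tool's x, y, z each as a share of 0.5 m, from -1 to 1, then the turn about the tool's z as a share of 1.5 rad, from -1 to 1. A call has exactly 8 rows; each row is the pose to reach, as a shift and turn from the pose commanded when the call began, along the tool's axes at that moment; what a row does not reach only later rows make up. A row lasts 1/12 s, in which the tool goes at most 41.7 mm and 7.16 degrees, less where a joint would pass 70% of its speed; a pose out of reach is approached as far as the arm can. A call with a number of a shift or a turn outside -1 to 1 is refused whole. A call with a gripper value outside its range is refused whole. The fingers move at their own pace and stop on an object; "squeeze" is the grip in N (left out, the last holds). Time passes only in rows, so rows that repeat a pose let the fingers close, or fill a call up. It gives the time, the measured TCP pose, the force, the opening and the grip force at its end, in the units of the state.
- r.get_state(): the state, without advancing time (a new reading comes with each control period).
- r.capture(name): name is "scene" or "top" or "wrist"; returns the picture (400x640x3 uint8, red, green, blue); there is no depth.
- r.camera_info(name): a dict with "fovy" (degrees; the focal length in pixels is half the picture's height over the tangent of half this angle, whatever the lens; pixels are square), "cx", "cy" (the principal point, pixels), "pose" (4x4, takes a point from camera to world coordinates). Camera axes: x right, y down, z forward; pixel columns grow to the right and rows downward; lengths in m; the calibration is good to about 2 mm. A picture is of the moment at which its call begins: read the wrist's pose just before it. camera_info takes no time and is no camera call; for the wrist camera it gives the pose at the moment of the call.
- r.close_job(): hands the job in; it is judged then, once.
The state is a dict: "time_s": time; "joints": joint angles; "qd": joint speeds; "joint_torque": joint torques, N m; "tcp_pos": TCP position; "eef_rot": TCP orientation; "contact_force": force on the tool from outside, world axes, zero at the start; "moment": the same for the moment, N m; "gripper_width": finger opening in m; "gripper_force": force on a finger pad.
Only numpy, scipy, OpenCV 4.12 (cv2) and the standard library are available. Lean on these libraries where they do the work, as an engineer would, in place of code of your own. Each camera call takes 0.05 s, during which the arm holds its last target. There are 200 camera calls.

## Task

First clear the buffer block and the gel pot off the apron of the acrylic riser and leave both in the implement tray. Then put away every middle-size (62 mm) rhinestone wheel from the caddy, one to a lane: stand it on its rim in front of a lane and roll it in under the shelf until it sits fully home against the back stop. Never let a wheel fall flat, leave the smaller and the larger wheels standing in their slots, and do not knock the polish bottles about.

Things in the scene. Friction and masses are not known exactly. Their poses are not given: they have to be found in the camera images.
- riser: Clear acrylic display riser fixed on the desk, with five wheel lanes under its shelf. Origin on the desk below the middle of the shelf's front edge; x points into the lanes (away from the robot), y across them, z up. Grey floor, top 8 mm above the desk, 176 mm wide, from x=-155 mm. Up to x=-45 mm it is a level apron, open above and at its sides.
- shelf_edge (a point): Middle of the shelf's front edge, on its underside, 80 mm above the desk. The clear shelf is 5 mm thick (top 85 mm) and covers the lanes from riser x=0 to 155 mm over 184 mm width; side walls 5 mm thick under it.
- lane1_seat (a point): Centre of a 62 mm wheel seated in lane 1: riser x=119 mm, y=-68 mm, 36.5 mm above the desk. Lanes run along riser x, 34 mm apart, 30 mm wide, between dividers 4 mm thick and 30 mm high with round noses at x=-45 mm; back stop at x=150 mm. Level floor, wheels roll on freely when pushed; from x=106 mm it is sunk 2.5 mm, so a wheel drops in and stays at the stop.
- lane2_seat (a point): The same point of lane 2, riser y=-34 mm.
- lane3_seat (a point): The same point of lane 3, riser y=0 mm.
- lane4_seat (a point): The same point of lane 4, riser y=34 mm.
- lane5_seat (a point): The same point of lane 5, riser y=68 mm.
- caddy: Pink plastic caddy fixed on the desk, 176 x 232 mm (x, y), floor 6 mm, walls 24 mm high. Eight slots in 2 rows: slot centres at x=-43, 43 mm and y=-87, -29, 29, 87 mm in its frame; each slot is 82 mm long in x and 25.6 mm wide in y. Wheels stand on their rims in it, axles along its y; 36 mm free between neighbours. Origin: centre of its underside.
- tray: Blue open implement tray fixed on the desk, 170 x 150 mm (x, y), walls 28 mm high and 4 mm thick, floor 4 mm. Origin: centre of its underside. It starts empty. Caddy and tray may be on either side of the riser.
- wheel1: Rhinestone wheel, middle size: round flat white plastic case, 62 mm diameter, 22 mm thick, about 45 g, stones behind a clear face. Origin at its centre, axle along its y. Stands on its rim in a slot of the caddy; may be absent.
- wheel2: Rhinestone wheel, middle size: round flat white plastic case, 62 mm diameter, 22 mm thick, about 45 g, stones behind a clear face. Origin at its centre, axle along its y. Stands on its rim in a slot of the caddy; may be absent.
- wheel3: Rhinestone wheel, middle size: round flat white plastic case, 62 mm diameter, 22 mm thick, about 45 g, stones behind a clear face. Origin at its centre, axle along its y. Stands on its rim in a slot of the caddy; may be absent.
- wheel4: Rhinestone wheel, middle size: round flat white plastic case, 62 mm diameter, 22 mm thick, about 45 g, stones behind a clear face. Origin at its centre, axle along its y. Stands on its rim in a slot of the caddy; may be absent.
- wheel5: Rhinestone wheel, middle size: round flat white plastic case, 62 mm diameter, 22 mm thick, about 45 g, stones behind a clear face. Origin at its centre, axle along its y. Stands on its rim in a slot of the caddy; may be absent.
- small_wheel1: Like the others but 50 mm in diameter, 22 mm thick: stays where it is in the caddy. Origin at its centre, axle along y.
- small_wheel2: Like the others but 50 mm in diameter, 22 mm thick: stays where it is in the caddy. Origin at its centre, axle along y.
- large_wheel: Like the others but 76 mm in diameter, 22 mm thick (too tall for the lanes): stays where it is in the caddy. Origin at its centre, axle along y.
- buffer: Pink nail buffer block, 92 x 26 x 26 mm (long in x), grey top, 30 g, lying on the riser's apron. Origin: centre of its underside.
- pot: Gel pot, white with black lid, 38 mm diameter, 30 mm high, 50 g, standing on the riser's apron. Origin: centre of its underside.
- polish_a: Bystander: nail polish bottle standing on the riser's shelf, 32 mm diameter, 78 mm high. Origin: centre of its underside.
- polish_b: Bystander: polish bottle as polish_a, on the riser's shelf.
- polish_c: Bystander: polish bottle as polish_a, standing on the desk beyond the caddy or the tray.

How it is judged:
By the outcome, as a careful person would: the job done as asked, in the order asked, and still so for the second after the job is handed in, with the robot touching nothing.
Of wheel1, wheel2, wheel3, wheel4, wheel5 only 3 to 5 are there at a start; the rules pass over those that are not, and their reading is None.
At some moment in a run one of buffer, pot may be knocked a few centimetres aside while the robot is not near it.
It also fails if it takes over 210 s, if anything falls off the work surface, if the arm or the gripper's body presses on something with over 40 N, if the wrist force passes 120 N, or if a joint passes its speed limit or range.

## Working session

There is one attempt and no reset: what is moved stays moved. The work goes in short steps, Python scripts to look and compute and a tool call to move; the robot and the scene stay as the last step left them, time stands still between calls to the robot, and variables do not carry over. Pictures are saved under pics/ and viewed, at most 14 in all, crops included, and the job is handed in when it is done.

Besides the shell and the picture viewer there is one more tool, called as name(argument=value, ...) on one line, values as JSON. play_rows: Moves the arm, as the interface text tells. Its arguments: {"type":"object","properties":{"rows":{"type":"array","items":{"type":"array","items":{"type":"array","items":{"type":"number"}}}},"squeeze":{"type":"number"}},"required":["rows"]}

```bash
mkdir -p pics; python3 - <<'E'
from plant import r
import cv2,json,numpy as np
np.set_printoptions(precision=4,suppress=True)
print(r.get_state())
for n in ("scene","top","wrist"):
    i=r.camera_info(n);print(n,i["fovy"],i["cx"],i["cy"]);print(np.array(i["pose"]))
    im=r.capture(n);cv2.imwrite(f"pics/{n}0.png",im[:,:,::-1])
E
```

```text
{'time_s': 0.0, 'joints': array([-57.462 ,  20.5904,   0.6347,  -0.0206, -70.1359, -16.5081]), 'qd': array([-0.0747, -0.0317,  0.0317,  0.0084,  0.075 , -0.0023]), 'joint_torque': array([ -0.0006, -58.2719,  29.3066,   6.9976,   0.0069,  -0.0002]), 'tcp_pos': array([ 0.1863, -0.6483,  0.2256]), 'eef_rot': array([ 179.9066,   -0.0074, -163.9772]), 'contact_force': array([-0.0886, -0.8116,  0.1358]), 'moment': array([ 0.0457, -0.0177, -0.0165]), 'gripper_force': 0.0, 'gripper_width': 0.08783456332284842}
scene 52.58248537263098 318.0281781290899 197.00390853599416
[[-0.8776  0.385  -0.2856  0.93  ]
 [ 0.4793  0.6952 -0.5357  0.6246]
 [-0.0077 -0.607  -0.7946  1.0093]
 [ 0.      0.      0.      1.    ]]
top 45.660363541300256 322.3026236100046 202.6533762679083
[[-0.0753 -0.9773  0.198   0.3719]
 [-0.9972  0.0745 -0.0115  0.0161]
 [-0.0035 -0.1983 -0.9801  1.1735]
 [ 0.      0.      0.      1.    ]]
wrist 61.09905527642679 317.1646888607083 193.5970090954881
[[-0.2768  0.9204  0.2761  0.1117]
 [ 0.9609  0.2645  0.0815 -0.6691]
 [ 0.002   0.2879 -0.9577  0.3849]
 [ 0.      0.      0.      1.    ]]
```

View pics/top0.png

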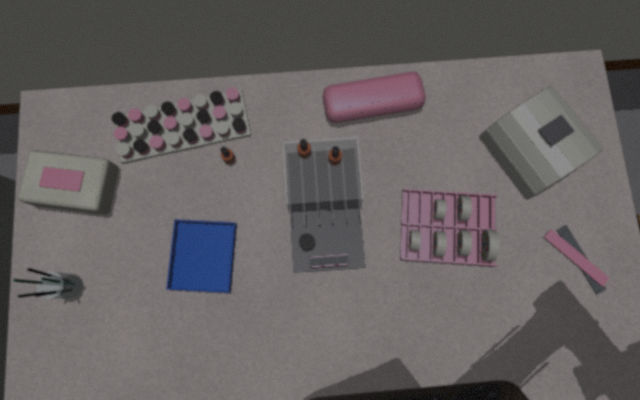

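View pics/scene0.png

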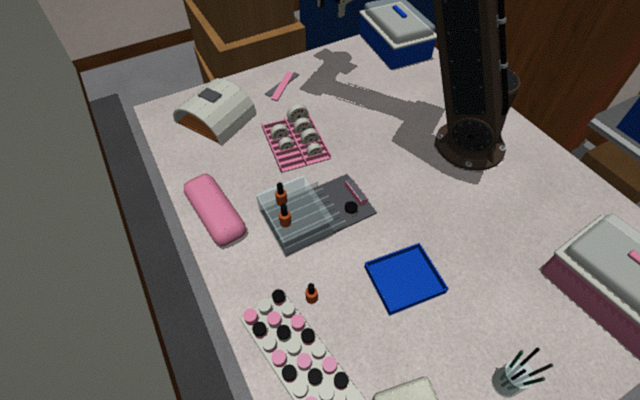

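Caddy is at right (~450,228) with six wheels, tray at left (202,256), and the apron holds the pot (307,242) and the buffer (329,261). The bottles stand on the rear of the shelf. Next I'll zoom in for corners.

```bash
cat > h.py <<'E'
from plant import r
import cv2,numpy as np
np.set_printoptions(precision=4,suppress=True)
def ray(name,uv,z,info=None):
    i=info or r.camera_info(name);P=np.array(i["pose"]);f=200/np.tan(np.radians(i["fovy"]/2))
    uv=np.atleast_2d(uv).astype(float)
    d=np.c_[(uv[:,0]-i["cx"])/f,(uv[:,1]-i["cy"])/f,np.ones(len(uv))]@P[:3,:3].T
    return P[:3,3]+d*((z-P[2,3])/d[:,2])[:,None]
def snap(name,out):
    i=r.camera_info(name);im=r.capture(name)[:,:,::-1].copy();cv2.imwrite("pics/"+out,im);return im,i
def plan(dx,dy,dz,yaw=None):
    """shift in world from state -> tool shares"""
E
python3 - <<'E'
from h import *
im=cv2.imread("pics/top0.png")
def rect(m,z,nm):
    m=cv2.morphologyEx(m.astype(np.uint8)*255,cv2.MORPH_CLOSE,np.ones((9,9)))
    c=max(cv2.findContours(m,0,1)[0],key=cv2.contourArea)
    b=cv2.boxPoints(cv2.minAreaRect(c));p=ray("top",b,z)[:,:2]
    print(nm,b.tolist());print(p,p.mean(0),[np.linalg.norm(p[k]-p[k-1]) for k in range(2)],[np.degrees(np.arctan2(*(p[k]-p[k-1])[::-1])) for k in range(2)])
b,g,rr=[im[:,:,k].astype(int) for k in range(3)]
yy,xx=np.mgrid[:400,:640]
rect((b>rr+50),0.028,"tray")
rect((rr>g+35)&(xx>390)&(xx<510)&(yy>180)&(yy<280),0.024,"caddy")
rect((rr>g+35)&(xx>300)&(xx<365)&(yy>245)&(yy<275),0.034,"buffer")
rect((rr<40)&(g<40)&(xx>290)&(xx<330)&(yy>225)&(yy<255),0.038,"pot")
c=cv2.resize(im[125:285,275:510],None,fx=3.4,fy=3.4,interpolation=cv2.INTER_CUBIC)
cv2.imwrite("pics/topc.png",np.clip(c.astype(int)*1.7,0,255).astype(np.uint8))
E
```

```text
tray [[167.1241455078125, 288.5103759765625], [172.99310302734375, 218.08277893066406], [234.48275756835938, 223.2069091796875], [228.61380004882812, 293.634521484375]]
[[0.4238 0.386 ]
 [0.5927 0.3698]
 [0.5686 0.2202]
 [0.4009 0.2406]] [0.4965 0.3042] [np.float64(0.14715759651940774), np.float64(0.1696460812544274)] [np.float64(81.01890778219749), np.float64(-5.458461493865899)]
caddy [[466.7438659667969, 234.30487060546875], [470.9267883300781, 196.65853881835938], [495.8414001464844, 199.42681884765625], [491.6584777832031, 237.07315063476562]]
[[ 0.4991 -0.3419]
 [ 0.5913 -0.3649]
 [ 0.5797 -0.4252]
 [ 0.4878 -0.4013]] [ 0.5395 -0.3833] [np.float64(0.060451946823968955), np.float64(0.09503727268722517)] [np.float64(79.22327713979078), np.float64(-13.993529544331555)]Traceback (most recent call last):
  File "<stdin>", line 12, in <module>
  File "<stdin>", line 5, in rect
ValueError: max() iterable argument is empty
```

```bash
python3 - <<'E'
from h import *
im=cv2.imread("pics/top0.png")
c=cv2.resize(im[125:285,275:510],None,fx=3.4,fy=3.4,interpolation=cv2.INTER_CUBIC)
cv2.imwrite("pics/topc.png",np.clip(c.astype(int)*1.7,0,255).astype(np.uint8))
E
```

```text
(no output)
```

View pics/topc.png

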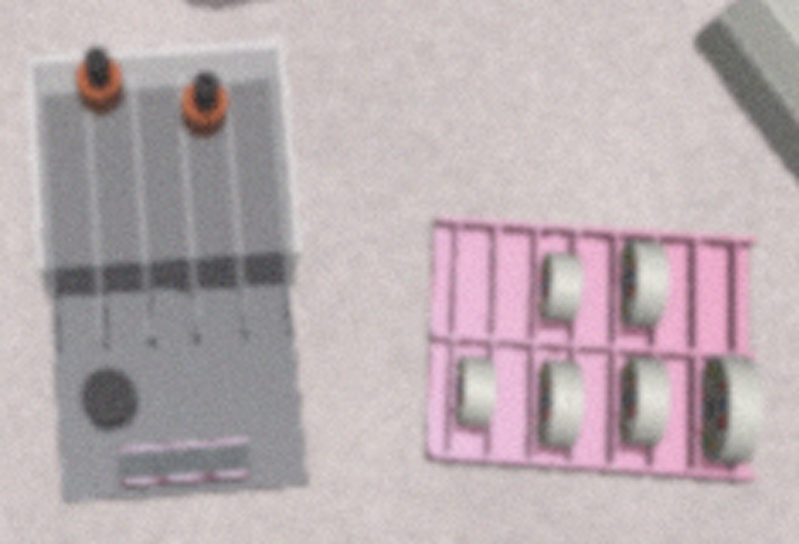

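Sizes are clear. The mid wheels are at crop (643,280), (560,402) and (643,400). The small ones are at (475,390) and (560,287), and the large one is at (730,410).

```bash
python3 - <<'E'
from h import *
def q(n,p,z):
    p=np.atleast_2d(p); w=ray("top",np.c_[275+(p[:,0]+.5)/3.4-.5,125+(p[:,1]+.5)/3.4-.5],z)[:,:2]; print(n);print(w); return w
a=q("riser front",[(65,502),(307,486)],.008);d=a[0]-a[1];print(np.hypot(*d),np.degrees(np.arctan2(-d[0],d[1])))
u=d/np.hypot(*d);x=np.array([u[1],-u[0]]);print("origin",a.mean(0)+.155*x)
s=q("shelf front",[(40,268),(297,255)],.085);d=s[0]-s[1];print(np.hypot(*d),np.degrees(np.arctan2(-d[0],d[1])),s.mean(0))
s=q("noses",[(106,344),(152,342),(196,340),(244,335)],.038)
b=q("bottles tops",[(97,58),(206,84)],.16)
c=q("caddy",[(435,220),(752,240),(750,480),(430,458)],.024);print(c.mean(0));
for i,j in((0,1),(3,2),(3,0),(2,1)):
    d=c[j]-c[i];print(np.hypot(*d),np.degrees(np.arctan2(d[1],d[0])))
q("pot",(109,395),.038)
bf=q("buffer",[(120,450),(248,437),(248,475),(124,488)],.034);print(bf.mean(0))
q("wheel tops",[(643,280),(560,402),(643,400)],.068)
E
```

```text
riser front
[[ 0.4404  0.0846]
 [ 0.4387 -0.0889]]
0.17358177634295002 -0.5784072961790059
origin [ 0.5945 -0.0037]
shelf front
[[ 0.5963  0.0871]
 [ 0.5919 -0.0898]]
0.17701703354544618 -1.4036077015145538 [ 0.5941 -0.0013]
noses
[[ 0.5474  0.0468]
 [ 0.5464  0.0141]
 [ 0.5455 -0.0172]
 [ 0.5465 -0.0515]]
bottles tops
[[ 0.7185  0.0364]
 [ 0.6953 -0.0336]]
caddy
[[ 0.6226 -0.1986]
 [ 0.5902 -0.4267]
 [ 0.4183 -0.3997]
 [ 0.4508 -0.1762]]
[ 0.5205 -0.3003]
0.2304505438756826 -98.07884228447497
0.2258673181990602 -98.26328113384237
0.1732771465966772 -7.406382199135488
0.17401098891349112 -8.918746042369284
pot
[[0.511  0.0471]]
buffer
[[ 0.4721  0.0422]
 [ 0.4744 -0.0484]
 [ 0.4479 -0.0461]
 [ 0.4455  0.0413]]
[ 0.46   -0.0027]
wheel tops
[[ 0.5594 -0.33  ]
 [ 0.4791 -0.2619]
 [ 0.4761 -0.3187]]
```

```bash
cat >> h.py <<'E'
def go(*wps,start=None):
    """waypoints (x,y,z,yaw): print shares per call, each from the pose where the previous one ends"""
    if start is None:
        s=r.get_state();cur=np.r_[s["tcp_pos"],s["eef_rot"][2]]
    else: cur=np.array(start,float)
    for w in wps:
        w=np.array(w,float)
        dyaw=(w[3]-cur[3]+180)%360-180
        n=int(max(np.ceil(np.linalg.norm(w[:3]-cur[:3])/.33),np.ceil(abs(dyaw)/56),1))
        step=np.r_[(w-cur)[:3],dyaw]/n
        for k in range(n):
            a=np.radians(cur[3]);c,s=np.cos(a),np.sin(a)
            d=step if k==n-1 else step
            sh=np.round([(c*d[0]+s*d[1])/.5,(s*d[0]-c*d[1])/.5,-d[2]/.5,-np.radians(d[3])/1.5],3)
            print(sh.tolist(),"->",np.round(cur+step,3))
            cur=cur+step
E
python3 - <<'E'
from h import *
go((.46,-.006,.2,-90.5),(.46,-.006,.05,-90.5))
E
```

```text
[-0.294, 0.361, 0.017, -0.285] -> [   0.278   -0.434    0.217 -139.483]
[-0.417, 0.207, 0.017, -0.285] -> [   0.369   -0.22     0.209 -114.992]
[-0.465, 0.016, 0.017, -0.285] -> [  0.46   -0.006   0.2   -90.5  ]
[-0.0, -0.0, 0.3, -0.0] -> [  0.46   -0.006   0.05  -90.5  ]
```

play_rows(rows=[[[0.3,-0.294,0.361,0.017,-0.285],[0.3,-0.294,0.361,0.017,-0.285],[0.3,-0.294,0.361,0.017,-0.285],[0.3,-0.294,0.361,0.017,-0.285],[0.3,-0.294,0.361,0.017,-0.285],[0.3,-0.294,0.361,0.017,-0.285],[0.3,-0.294,0.361,0.017,-0.285],[0.3,-0.294,0.361,0.017,-0.285]]])

```text
time_s: 0.82
tcp_pos: [0.2785, -0.4336, 0.2186]
eef_rot: [-179.9, 0.0, -139.3]
contact_force: [0.2, -0.0, 0.8]
gripper_width: 0.0613
gripper_force: 0.0
```

play_rows(rows=[[[0.3,-0.417,0.207,0.017,-0.285],[0.3,-0.417,0.207,0.017,-0.285],[0.3,-0.417,0.207,0.017,-0.285],[0.3,-0.417,0.207,0.017,-0.285],[0.3,-0.417,0.207,0.017,-0.285],[0.3,-0.417,0.207,0.017,-0.285],[0.3,-0.417,0.207,0.017,-0.285],[0.3,-0.417,0.207,0.017,-0.285]]])

```text
time_s: 1.48
tcp_pos: [0.3697, -0.2201, 0.2096]
eef_rot: [-180.0, -0.0, -114.9]
contact_force: [-0.1, 0.6, 0.2]
gripper_width: 0.0615
gripper_force: 0.0
```

play_rows(rows=[[[0.3,-0.465,0.016,0.017,-0.285],[0.3,-0.465,0.016,0.017,-0.285],[0.3,-0.465,0.016,0.017,-0.285],[0.3,-0.465,0.016,0.017,-0.285],[0.3,-0.465,0.016,0.017,-0.285],[0.3,-0.465,0.016,0.017,-0.285],[0.3,-0.465,0.016,0.017,-0.285],[0.3,-0.465,0.016,0.017,-0.285]]])

```text
time_s: 2.15
tcp_pos: [0.4606, -0.0067, 0.2005]
eef_rot: [179.9, -0.0, -90.5]
contact_force: [-0.4, -0.0, 0.5]
gripper_width: 0.0613
gripper_force: 0.0
```

```bash
python3 - <<'E'
from h import *
im,i=snap("wrist","w1.png");s=r.get_state();print(s["tcp_pos"],s["eef_rot"],s["joints"],s["gripper_width"]);print(i["pose"].tolist())
E
```

```text
[ 0.4601 -0.0074  0.2006] [179.9232  -0.0378 -90.5253] [ 23.7222   1.1071 -27.4572   0.0033 -61.5213 -24.2491] 0.0612301249558787
[[-0.9999718357304223, 0.007483533297614689, 0.0005696273456785489, 0.46053104509260717], [0.007330712004370335, 0.9576388126248176, 0.28787873352513965, -0.08352556228924195], [0.0016088528330563084, 0.2878748014049039, -0.9576667010545208, 0.3597100871321791], [0.0, 0.0, 0.0, 1.0]]
```

View pics/w1.png

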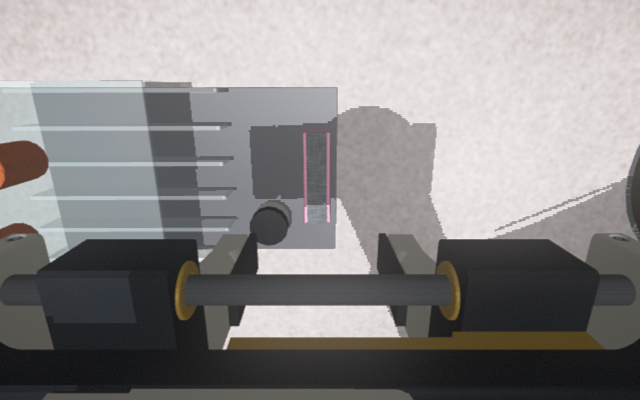

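Buffer is at (316,177), pot lid at (269,226), apron front corners at (337,88) and (334,247), and the divider noses at u≈230–240.

```bash
python3 - <<'E'
from h import *
def q(n,p,z): w=ray("wrist",p,z)[:,:2];print(n,w.tolist());return w
b=q("buf",[(304,132),(329,132),(329,222),(304,222)],.034);print(b.mean(0))
f=q("front",[(337,88),(334,247)],.008);d=f[1]-f[0];print(np.hypot(*d),np.degrees(np.arctan2(-d[0],d[1])),f.mean(0))
q("noses",[(231,125),(235,158),(238,192),(241,225)],.038)
q("pot",[(269,226)],.038)
go((.46,-.008,.012,-90.5))
E
```

```text
buf [[0.4722642843295451, -0.04762007472270749], [0.4484687150763984, -0.04741555844719321], [0.4483179797863495, 0.044363899288045267], [0.47406287644763767, 0.04413107339299127]]
[ 0.4608 -0.0016]
front [[0.4396937735382476, -0.0875930025349534], [0.4416497407325541, 0.08515850528588123]]
0.17276258061871239 -0.6486998458584193 [ 0.4407 -0.0012]
noses [[0.540183229070885, -0.05513046094642865], [0.5388883597471442, -0.023908354863440194], [0.5385843080445555, 0.010160298590132857], [0.5381812239673995, 0.045250151467837146]]
pot [[0.5096948165119399, 0.04660463557887062]]
[0.001, 0.0, 0.377, -0.0] -> [  0.46   -0.008   0.012 -90.5  ]
```

play_rows(rows=[[[0.3,0,0,0.18,0],[0.3,0,0,0.26,0],[0.3,0,0,0.32,0],[0.3,0,0,0.36,0],[0.3,0,0,0.377,0],[1,0,0,0.377,0],[1,0,0,0.377,0],[1,0,0,0.377,0]]], squeeze=15)

```text
time_s: 2.87
tcp_pos: [0.4598, -0.0079, 0.0125]
eef_rot: [180.0, -0.0, -90.6]
contact_force: [1.0, -0.4, 0.8]
gripper_width: 0.0469
gripper_force: 0.0
```

play_rows(rows=[[[1,0,0,0,0],[1,0,0,0,0],[1,0,0,-0.03,0],[1,0,0,-0.08,0],[1,0,0,-0.14,0],[1,0,0,-0.2,0],[1,0,0,-0.24,0],[1,0,0,-0.24,0]]])

```text
time_s: 3.53
tcp_pos: [0.4626, -0.0058, 0.1375]
eef_rot: [-179.5, 0.1, -90.4]
contact_force: [-0.1, -0.1, 0.8]
gripper_width: 0.0259
gripper_force: 15.0
```

```bash
python3 - <<'E'
from h import *
# tray centre (.4965,.3042), yaw -8; place buffer at tray x=-40 -> world
c,s=np.cos(np.radians(-8)),np.sin(np.radians(-8))
T=lambda x,y:(.4965+c*x-s*y,.3042+s*x+c*y)
print(T(-.04,-.006),T(.04,0))
x,y=T(-.04,-.006)
go((x,y,.13,-98),(x,y,.012,-98))
E
```

```text
(np.float64(0.4560542386445768), np.float64(0.3038253156259533)) (np.float64(0.5361107227496628), np.float64(0.2986330759615974))
[-0.619, 0.018, 0.015, 0.088] -> [  0.456   0.304   0.13  -98.   ]
[-0.0, 0.0, 0.236, -0.0] -> [  0.456   0.304   0.012 -98.   ]
```

play_rows(rows=[[[1,-0.06,0.002,0,0.02],[1,-0.14,0.004,0,0.04],[1,-0.22,0.007,0,0.06],[1,-0.3,0.01,0.005,0.088],[1,-0.38,0.012,0.01,0.088],[1,-0.46,0.014,0.015,0.088],[1,-0.54,0.018,0.015,0.088],[1,-0.6,0.018,0.015,0.088]]])

```text
time_s: 4.2
tcp_pos: [0.453, 0.2964, 0.1251]
eef_rot: [-180.0, 0.0, -98.0]
contact_force: [0.5, 0.6, -0.5]
gripper_width: 0.026
gripper_force: 15.0
```

play_rows(rows=[[[1,-0.02,0,0,0],[1,-0.02,0,0.06,0],[1,-0.02,0,0.12,0],[1,-0.02,0,0.18,0],[1,-0.02,0,0.22,0],[1,-0.02,0,0.236,0],[1,-0.02,0,0.236,0],[1,-0.02,0,0.236,0]]])

```text
time_s: 4.87
tcp_pos: [0.4548, 0.303, 0.0067]
eef_rot: [180.0, -0.0, -98.1]
contact_force: [0.4, -0.1, -0.3]
gripper_width: 0.026
gripper_force: 15.0
```

play_rows(rows=[[[0.5,0,0,0,0],[0.5,0,0,0,0],[0.5,0,0,0,0],[0.5,0,0,-0.06,0],[0.5,0,0,-0.14,0],[0.2,0,0,-0.22,0],[0.2,0,0,-0.28,0],[0.2,0,0,-0.28,0]]])

```text
time_s: 5.53
tcp_pos: [0.4578, 0.3062, 0.1545]
eef_rot: [-179.6, 0.5, -98.0]
contact_force: [1.1, 1.4, 0.6]
gripper_width: 0.0583
gripper_force: 0.0
```

```bash
python3 - <<'E'
from h import *
im,i=snap("top","t2.png")
c=cv2.resize(im[125:300,160:395],None,fx=3.4,fy=3.4,interpolation=cv2.INTER_CUBIC)
cv2.imwrite("pics/t2c.png",np.clip(c.astype(int)*1.7,0,255).astype(np.uint8))
b,g,rr=[im[:,:,k].astype(int) for k in range(3)]
m=((rr<62)&(abs(rr-b)<14)).astype(np.uint8)*255;m[:225]=0;m[255:]=0;m[:,:292]=0;m[:,325:]=0
cs=cv2.findContours(m,0,1)[0];cc=max(cs,key=cv2.contourArea);(uv,rad)=cv2.minEnclosingCircle(cc);print(uv,rad,ray("top",[uv],.036))
x,y=ray("top",[uv],.036)[0,:2]
print(r.get_state()["gripper_width"])
go((x,y,.13,-98),(x,y,.011,-98))
E
```

```text
(306.758056640625, 242.0483856201172) 8.143744468688965 [[0.5083 0.0473 0.036 ]]
0.06241765836139861
[0.497, -0.175, 0.043, -0.0] -> [  0.508   0.047   0.13  -98.   ]
[0.0, -0.0, 0.238, -0.0] -> [  0.508   0.047   0.011 -98.   ]
```

View pics/t2c.png

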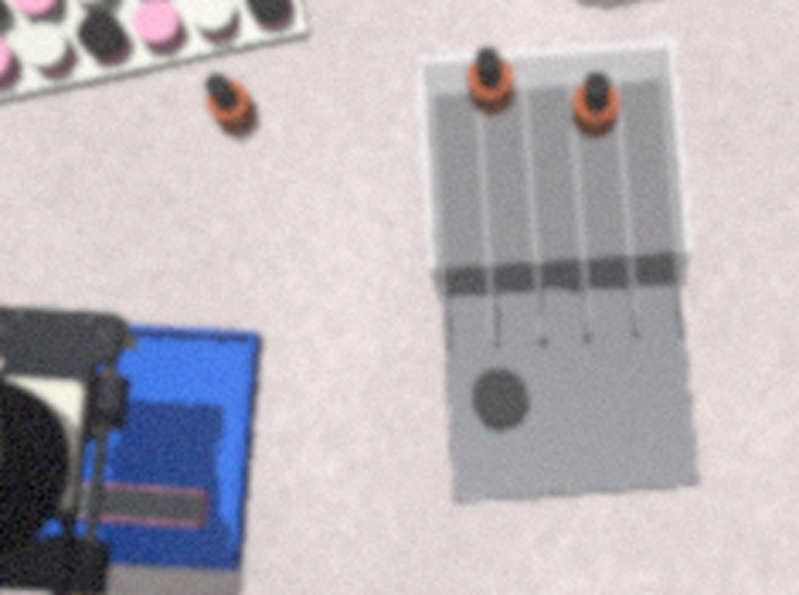

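```bash
python3 - <<'E'
from h import *
go((.509,.047,.12,-152))
go((.509,.047,.06,-165),(.509,.047,.011,-165),start=(.509,.047,.12,-152))
E
```

```text
[0.497, -0.176, 0.063, 0.628] -> [   0.509    0.047    0.12  -152.   ]
[-0.0, 0.0, 0.12, 0.151] -> [   0.509    0.047    0.06  -165.   ]
[-0.0, 0.0, 0.098, -0.0] -> [   0.509    0.047    0.011 -165.   ]
```

play_rows(rows=[[[0.2,0.07,-0.02,0.0,0.08],[0.2,0.15,-0.05,0.02,0.16],[0.2,0.23,-0.08,0.04,0.24],[0.2,0.31,-0.11,0.05,0.32],[0.2,0.39,-0.14,0.06,0.4],[0.2,0.45,-0.16,0.063,0.48],[0.2,0.485,-0.172,0.063,0.56],[0.2,0.497,-0.176,0.063,0.628]]])

```text
time_s: 6.25
tcp_pos: [0.5065, 0.0419, 0.1146]
eef_rot: [180.0, -0.1, -152.6]
contact_force: [0.3, 0.5, -0.2]
gripper_width: 0.0698
gripper_force: 0.0
```

```bash
python3 - <<'E'
from h import *
im,i=snap("wrist","w2.png");print(r.get_state()["tcp_pos"],r.get_state()["eef_rot"])
g=cv2.cvtColor(im,6);print(g.shape)
go((.509,.047,.06,-165),(.509,.047,.011,-165))
E
```

```text
[0.5066 0.0423 0.1147] [ 179.9861   -0.1046 -152.9206]
(400, 640)
[-0.009, 0.006, 0.109, 0.141] -> [   0.509    0.047    0.06  -165.   ]
[-0.0, 0.0, 0.098, -0.0] -> [   0.509    0.047    0.011 -165.   ]
```

View pics/w2.png

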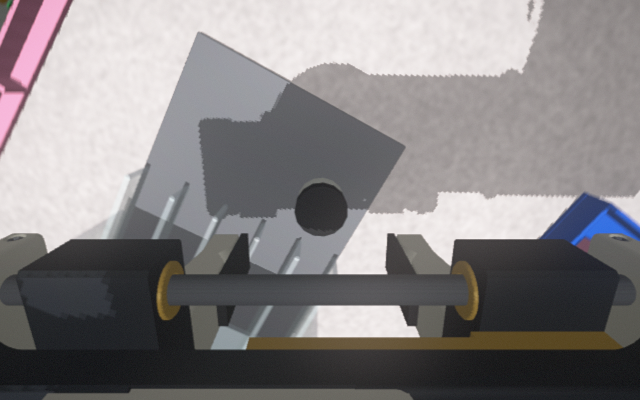

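Pot lid is at (321,210), apron front corners at (199,33) and (404,147), and divider noses at (186,185), (223,207), (262,222) and (298,240).

```bash
python3 - <<'E'
from h import *
def q(n,p,z): w=ray("wrist",p,z)[:,:2];print(n,w.tolist());return w
q("pot",[(321,209)],.038)
f=q("front",[(199,33),(404,147)],.008);d=f[1]-f[0];print(np.hypot(*d),np.degrees(np.arctan2(-d[0],d[1])),f.mean(0))
q("noses",[(186,185),(223,207),(262,222),(298,240)],.038)
E
```

```text
pot [[0.509765020363319, 0.04818557372849046]]
front [[0.44008911690328345, -0.08590771452597366], [0.4432663712732803, 0.08775930478241295]]
0.17369608095979366 -1.048114720047077 [0.4417 0.0009]
noses [[0.5378589405866591, -0.04687755430211342], [0.5412237908727207, -0.016678242531900322], [0.5389176963940285, 0.013741662168511939], [0.5397949072407027, 0.04407553128774416]]
```

play_rows(rows=[[[0.2,-0.009,0.007,0.03,0.08],[0.2,-0.009,0.007,0.08,0.141],[0.2,-0.009,0.007,0.14,0.141],[0.2,-0.009,0.007,0.19,0.141],[0.2,-0.009,0.007,0.207,0.141],[0.2,-0.009,0.007,0.207,0.141],[1,-0.009,0.007,0.207,0.141],[1,-0.009,0.007,0.207,0.141]]])

```text
time_s: 6.97
tcp_pos: [0.5103, 0.0509, 0.013]
eef_rot: [180.0, 0.1, -164.1]
contact_force: [0.4, -0.4, 0.4]
gripper_width: 0.0619
gripper_force: 0.0
```

play_rows(rows=[[[1,0,0,0,0],[1,0,0,0,0],[1,0,0,-0.03,0],[1,0,0,-0.08,0],[1,0,0,-0.14,0],[1,0,0,-0.2,0],[1,0,0,-0.22,0],[1,0,0,-0.22,0]]])

```text
time_s: 7.63
tcp_pos: [0.5117, 0.0512, 0.126]
eef_rot: [179.9, 0.4, -164.1]
contact_force: [0.4, 0.2, -0.3]
gripper_width: 0.0094
gripper_force: 0.0
```

```bash
python3 - <<'E'
from h import *
go((.538,.295,.12,-165),(.538,.295,.011,-165))
E
```

```text
[-0.184, 0.454, 0.012, 0.01] -> [   0.538    0.295    0.12  -165.   ]
[-0.0, 0.0, 0.218, -0.0] -> [   0.538    0.295    0.011 -165.   ]
```

play_rows(rows=[[[0.2,0.08,0,-0.04,0],[0.2,0.12,0,-0.08,0],[0.2,0.12,0,-0.08,0],[0.2,0.12,0,-0.08,0],[0.2,0.12,0,-0.08,0],[0.2,0.12,0,-0.08,0],[0.2,0.12,0,-0.08,0],[0.2,0.12,0,-0.08,0]]])

```text
time_s: 8.3
tcp_pos: [0.452, 0.034, 0.1613]
eef_rot: [-180.0, -0.1, -164.1]
contact_force: [0.2, 0.2, -0.9]
gripper_width: 0.0567
gripper_force: 0.0
```

```bash
python3 - <<'E'
from h import *
im,i=snap("top","t3.png")
c=cv2.resize(im[125:300,160:395],None,fx=3.4,fy=3.4,interpolation=cv2.INTER_CUBIC)
cv2.imwrite("pics/t3c.png",np.clip(c.astype(int)*1.7,0,255).astype(np.uint8))
w,_=snap("wrist","w3.png")
print(r.get_state()["tcp_pos"],r.get_state()["eef_rot"])
v=np.vstack([cv2.resize(cv2.imread("pics/t3c.png"),(400,298)),cv2.resize(w,(400,250))]);cv2.imwrite("pics/v3.png",v)
E
```

```text
[0.4519 0.034  0.1615] [-179.986    -0.0683 -164.1473]
```

View pics/v3.png

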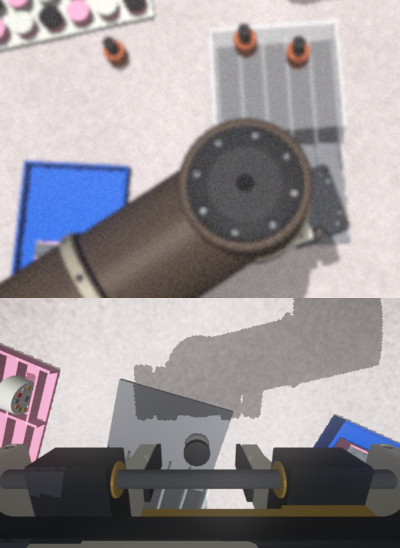

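The pot still stands on the apron, lid at about (315,229) in the wrist picture.

```bash
python3 - <<'E'
from h import *
im=cv2.imread("pics/w3.png");g=cv2.cvtColor(im,6)
m=(g<70).astype(np.uint8)*255;m[:205]=0;m[258:]=0;m[:,:280]=0;m[:,350:]=0
c=max(cv2.findContours(m,0,1)[0],key=cv2.contourArea);print(cv2.boundingRect(c),cv2.minEnclosingCircle(c))
print(ray("wrist",[(315,229),cv2.minEnclosingCircle(c)[0]],.038))
cv2.imwrite("pics/w3c.png",cv2.resize(im[180:280,220:420],None,fx=3,fy=3))
E
```

```text
(294, 226, 42, 32) ((314.481689453125, 246.84817504882812), 21.118511199951172)
[[0.4913 0.0443 0.038 ]
 [0.5084 0.0486 0.038 ]]
```

View pics/w3c.png

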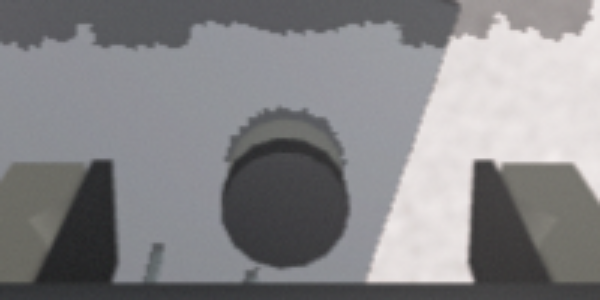

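```bash
python3 - <<'E'
from h import *
go((.509,.048,.1,-166),(.509,.048,.011,-166))
E
```

```text
[-0.117, -0.004, 0.123, 0.022] -> [   0.509    0.048    0.1   -166.   ]
[-0.0, 0.0, 0.178, -0.0] -> [   0.509    0.048    0.011 -166.   ]
```

play_rows(rows=[[[0.3,-0.06,-0.002,0.03,0.022],[0.3,-0.1,-0.004,0.06,0.022],[0.3,-0.117,-0.004,0.1,0.022],[0.3,-0.117,-0.004,0.16,0.022],[0.3,-0.117,-0.004,0.22,0.022],[0.3,-0.117,-0.004,0.27,0.022],[0.3,-0.117,-0.004,0.301,0.022],[0.3,-0.117,-0.004,0.301,0.022]]])

```text
time_s: 9.07
tcp_pos: [0.5077, 0.0475, 0.0094]
eef_rot: [-179.9, -0.2, -166.0]
contact_force: [0.0, 0.3, 1.0]
gripper_width: 0.0615
gripper_force: 0.0
```

play_rows(rows=[[[1,0,0,0,0],[1,0,0,0,0],[1,0,0,0,0],[1,0,0,0,0],[1,0,0,0,0],[1,0,0,0,0],[1,0,0,0,0],[1,0,0,0,0]]])

```text
time_s: 9.73
tcp_pos: [0.5088, 0.0481, 0.0117]
eef_rot: [180.0, 0.0, -166.0]
contact_force: [-0.6, 0.0, 1.1]
gripper_width: 0.0373
gripper_force: 15.0
```

play_rows(rows=[[[1,0,0,-0.02,0],[1,0,0,-0.06,0],[1,0,0,-0.11,0],[1,0,0,-0.16,0],[1,0,0,-0.19,0],[1,0,0,-0.2,0],[1,0,0,-0.2,0],[1,0,0,-0.2,0]]])

```text
time_s: 10.4
tcp_pos: [0.5083, 0.048, 0.1114]
eef_rot: [180.0, 0.0, -166.0]
contact_force: [-0.5, 0.3, -0.8]
gripper_width: 0.0378
gripper_force: 15.0
```

```bash
python3 - <<'E'
from h import *
print(r.get_state()["gripper_width"])
go((.538,.295,.11,-166),(.538,.295,.01,-166))
E
```

```text
0.037838863358665584
[-0.177, 0.465, 0.003, -0.001] -> [   0.538    0.295    0.11  -166.   ]
[-0.0, 0.0, 0.2, -0.0] -> [   0.538    0.295    0.01  -166.   ]
```

play_rows(rows=[[[1,-0.02,0.05,0,0],[1,-0.05,0.12,0,0],[1,-0.08,0.2,0,0],[1,-0.11,0.28,0,0],[1,-0.137,0.36,0,0],[1,-0.16,0.42,0,0],[1,-0.172,0.452,0,0],[1,-0.177,0.465,0.003,0]]])

```text
time_s: 11.07
tcp_pos: [0.5381, 0.2975, 0.1082]
eef_rot: [-179.9, -0.1, -165.9]
contact_force: [0.8, -0.5, 0.9]
gripper_width: 0.0378
gripper_force: 15.0
```

play_rows(rows=[[[1,0,0,0.02,0],[1,0,0,0.06,0],[1,0,0,0.11,0],[1,0,0,0.15,0],[1,0,0,0.18,0],[1,0,0,0.195,0],[1,0,0,0.2,0],[1,0,0,0.2,0]]])

```text
time_s: 11.73
tcp_pos: [0.5381, 0.2937, 0.0093]
eef_rot: [-179.9, -0.1, -166.1]
contact_force: [-0.7, 0.4, 0.5]
gripper_width: 0.0377
gripper_force: 15.0
```

play_rows(rows=[[[0.35,0,0,0,0],[0.35,0,0,0,0],[0.35,0,0,0,0],[0.35,0,0,0,0],[0.35,0,0,-0.05,0],[0.35,0,0,-0.12,0],[0.35,0,0,-0.2,0],[0.35,0,0,-0.25,0]]])

```text
time_s: 12.4
tcp_pos: [0.5395, 0.2958, 0.1394]
eef_rot: [179.9, 0.2, -166.0]
contact_force: [1.3, 1.5, 0.5]
gripper_width: 0.0569
gripper_force: 0.0
```

```bash
python3 - <<'E'
from h import *
go((.455,-.02,.17,-188),(.44,-.32,.17,-188.2))
E
```

```text
[0.317, -0.572, -0.061, 0.256] -> [   0.455   -0.02     0.17  -188.   ]
[-0.054, -0.598, -0.0, 0.002] -> [   0.44   -0.32    0.17 -188.2 ]
```

```bash
python3 - <<'E'
from h import *
go((.57,-.30,.21,-188.2))
E
```

```text
[0.115, -0.585, -0.071, 0.129] -> [   0.555   -0.002    0.175 -177.094]
[-0.0, -0.597, -0.071, 0.129] -> [   0.57   -0.3     0.21 -188.2 ]
```

play_rows(rows=[[[0.35,0.115,-0.585,-0.071,0.129],[0.35,0.115,-0.585,-0.071,0.129],[0.35,0.115,-0.585,-0.071,0.129],[0.35,0.115,-0.585,-0.071,0.129],[0.35,0.115,-0.585,-0.071,0.129],[0.35,0.115,-0.585,-0.071,0.129],[0.35,0.115,-0.585,-0.071,0.129],[0.35,0.115,-0.585,-0.071,0.129]]])

```text
time_s: 13.07
tcp_pos: [0.5532, -0.0071, 0.172]
eef_rot: [-180.0, 0.1, -177.3]
contact_force: [0.9, 1.2, -1.1]
gripper_width: 0.057
gripper_force: 0.0
```

play_rows(rows=[[[0.35,0,-0.597,-0.071,0.129],[0.35,0,-0.597,-0.071,0.129],[0.35,0,-0.597,-0.071,0.129],[0.35,0,-0.597,-0.071,0.129],[0.35,0,-0.597,-0.071,0.129],[0.35,0,-0.597,-0.071,0.129],[0.35,0,-0.597,-0.071,0.129],[0.35,0,-0.597,-0.071,0.129]]])

```text
time_s: 13.73
tcp_pos: [0.5683, -0.3059, 0.2069]
eef_rot: [-179.9, 0.1, 171.6]
contact_force: [0.2, 1.3, 0.4]
gripper_width: 0.057
gripper_force: 0.0
```

```bash
python3 - <<'E'
from h import *
w,_=snap("wrist","w4.png")
im,_=snap("top","t4.png");s=r.get_state();print(s["tcp_pos"],s["eef_rot"],s["joints"])
c=im[125:300,160:395]
cv2.imwrite("pics/v4.png",np.vstack([cv2.copyMakeBorder(cv2.resize(c,(256,190)),0,0,0,384,0),w]))
E
```

```text
[ 0.568  -0.3031  0.2061] [-179.9934    0.0186  171.5962] [-10.7479  18.3762  -5.2277   0.0064 -66.3773 -87.6584]
```

View pics/v4.png

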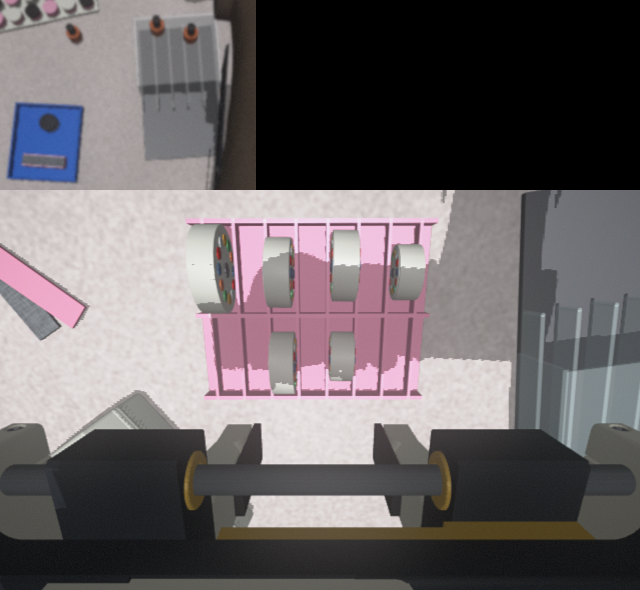

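Buffer and pot are both in the tray. In wrist-picture coordinates (row minus 190), the mid wheels are at (279,82), (344,75) and (283,173), and the caddy corners are at (187,30), (437,32), (421,208) and (206,208).

```bash
python3 - <<'E'
from h import *
c=ray("wrist",[(188,31),(436,31),(421,207),(206,207)],.024)[:,:2];print(c,c.mean(0))
for i,j in((0,1),(3,2),(0,3),(1,2)):
    d=c[j]-c[i];print(np.hypot(*d),np.degrees(np.arctan2(d[1],d[0])))
print(ray("wrist",[(279,82),(344,75),(283,173)],.068)[:,:2])
ctr=c.mean(0);a=np.radians(-8.3);R=np.array([[np.cos(a),-np.sin(a)],[np.sin(a),np.cos(a)]])
for p in((-.043,-.029),(-.043,.029),(.043,-.029)):print(ctr+R@p)
E
```

```text
[[ 0.4212 -0.4002]
 [ 0.4543 -0.1747]
 [ 0.6236 -0.1983]
 [ 0.5903 -0.4246]] [ 0.5223 -0.2995]
0.22786198522883505 81.64400102746667
0.22878720553761756 81.63516243346785
0.17088865393671013 -8.230308958274755
0.17092848044474854 -7.920198215231765
[[ 0.479  -0.3209]
 [ 0.4814 -0.2666]
 [ 0.5561 -0.3311]]
[ 0.4756 -0.3219]
[ 0.484  -0.2646]
[ 0.5607 -0.3344]
```

```bash
python3 - <<'E'
from h import *
go((.4825,-.2655,.12,171.8),(.4825,-.2655,.034,171.8))
E
```

```text
[0.18, 0.049, 0.172, -0.002] -> [  0.482  -0.266   0.12  171.8  ]
[0.0, 0.0, 0.172, -0.0] -> [  0.482  -0.266   0.034 171.8  ]
```

play_rows(rows=[[[0.6,0.06,0.015,0.06,0],[0.6,0.11,0.03,0.11,0],[0.6,0.15,0.04,0.14,0],[0.6,0.17,0.045,0.16,0],[0.6,0.18,0.049,0.17,0],[0.6,0.18,0.049,0.172,0],[0.6,0.18,0.049,0.172,0],[0.6,0.18,0.049,0.172,0]]])

```text
time_s: 14.5
tcp_pos: [0.4843, -0.2637, 0.121]
eef_rot: [-180.0, 0.1, 171.8]
contact_force: [-0.3, -0.2, 0.2]
gripper_width: 0.0349
gripper_force: 0.0
```

```bash
python3 - <<'E'
from h import *
s=r.get_state();print(s["tcp_pos"],s["eef_rot"],s["gripper_width"])
w,_=snap("wrist","w5.png")
go((.4825,-.2655,.034,171.8))
E
```

```text
[ 0.4843 -0.2637  0.121 ] [-179.9786    0.1077  171.8459] 0.03489118956359575
[0.003, -0.004, 0.174, 0.0] -> [  0.482  -0.266   0.034 171.8  ]
```

View pics/w5.png

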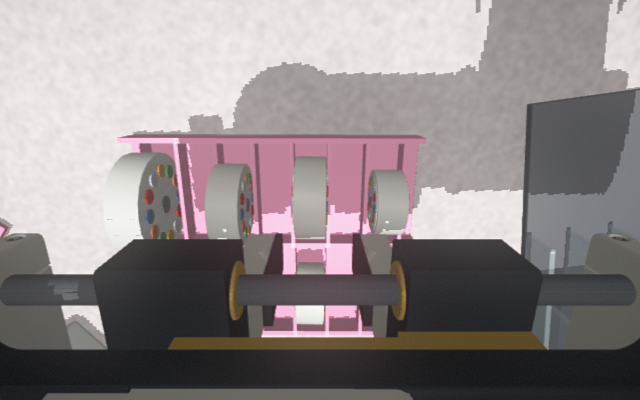

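```bash
python3 - <<'E'
from h import *
p=ray("wrist",[(311,200),(311,165),(294,195),(328,195)],.068);print(p)
print(ray("wrist",[(317,300)],.121))
E
```

```text
[[ 0.4743 -0.2652  0.068 ]
 [ 0.4511 -0.2618  0.068 ]
 [ 0.4693 -0.2758  0.068 ]
 [ 0.4725 -0.2537  0.068 ]]
[[ 0.5142 -0.267   0.121 ]]
```

play_rows(rows=[[[0.6,0.003,-0.005,0.02,0],[0.6,0.003,-0.005,0.06,0],[0.6,0.003,-0.005,0.1,0],[0.6,0.003,-0.005,0.14,0],[0.6,0.003,-0.005,0.165,0],[0.6,0.003,-0.005,0.174,0],[0.6,0.003,-0.005,0.174,0],[0.6,0.003,-0.005,0.174,0]]])

```text
time_s: 15.22
tcp_pos: [0.4812, -0.2662, 0.0332]
eef_rot: [-180.0, -0.0, 171.8]
contact_force: [0.6, -0.0, 0.8]
gripper_width: 0.035
gripper_force: 0.0
```

play_rows(rows=[[[1,0,0,0,0],[1,0,0,0,0],[1,0,0,0,0],[1,0,0,0,0],[1,0,0,0,0],[1,0,0,0,0],[1,0,0,0,0],[1,0,0,0,0]]])

```text
time_s: 15.88
tcp_pos: [0.4814, -0.2667, 0.0337]
eef_rot: [-180.0, 0.1, 171.8]
contact_force: [0.3, -4.8, -2.7]
gripper_width: 0.0222
gripper_force: 14.9
```

play_rows(rows=[[[1,0,0,-0.02,0],[1,0,0,-0.06,0],[1,0,0,-0.11,0],[1,0,0,-0.16,0],[1,0,0,-0.19,0],[1,0,0,-0.2,0],[1,0,0,-0.2,0],[1,0,0,-0.2,0]]])

```text
time_s: 16.55
tcp_pos: [0.4805, -0.2657, 0.1326]
eef_rot: [180.0, -0.0, 171.8]
contact_force: [-0.4, 0.3, -0.4]
gripper_width: 0.0222
gripper_force: 15.0
```

```bash
cat >> h.py <<'E'
def W(x,y): return (.5957+x+.014*y,-.003-.014*x+y)
E
python3 - <<'E'
from h import *
s=r.get_state();print(s["gripper_width"],s["tcp_pos"])
x,y=W(-.088,.034)
go((x,y,.12,179.2),(x,y,.037,179.2))
E
```

```text
0.022231678612354984 [ 0.4805 -0.2657  0.1326]
[0.03, 0.598, 0.025, -0.086] -> [  0.508   0.032   0.12  179.2  ]
[0.0, 0.0, 0.166, -0.0] -> [  0.508   0.032   0.037 179.2  ]
```

play_rows(rows=[[[1,0.003,0.06,0,-0.01],[1,0.008,0.14,0,-0.03],[1,0.012,0.22,0,-0.05],[1,0.017,0.3,0.01,-0.07],[1,0.022,0.38,0.02,-0.086],[1,0.026,0.46,0.025,-0.086],[1,0.03,0.53,0.025,-0.086],[1,0.03,0.58,0.025,-0.086]]])

```text
time_s: 17.22
tcp_pos: [0.5063, 0.0256, 0.119]
eef_rot: [-180.0, -0.1, 179.3]
contact_force: [-0.1, 0.1, -0.7]
gripper_width: 0.022
gripper_force: 15.0
```

play_rows(rows=[[[1,0,0.012,0,0],[1,0,0.018,0,0],[1,0,0.018,0.02,0],[1,0,0.018,0.05,0],[1,0,0.018,0.08,0],[1,0,0.018,0.1,0],[1,0,0.018,0.1,0],[1,0,0.018,0.1,0]]])

```text
time_s: 17.88
tcp_pos: [0.5069, 0.0311, 0.0697]
eef_rot: [-179.9, -0.1, 179.1]
contact_force: [0.5, -0.2, -0.8]
gripper_width: 0.0216
gripper_force: 15.0
```

```bash
python3 - <<'E'
from h import *
im,_=snap("wrist","w6.png");s=r.get_state();print(s["gripper_width"],s["tcp_pos"],s["eef_rot"])
x,y=W(-.088,.034)
go((x,y,.037,179.2))
E
```

```text
0.021743806360853254 [0.5075 0.0315 0.0705] [-179.9724   -0.0298  179.1435]
[-0.001, 0.001, 0.067, -0.001] -> [  0.508   0.032   0.037 179.2  ]
```

View pics/w6.png

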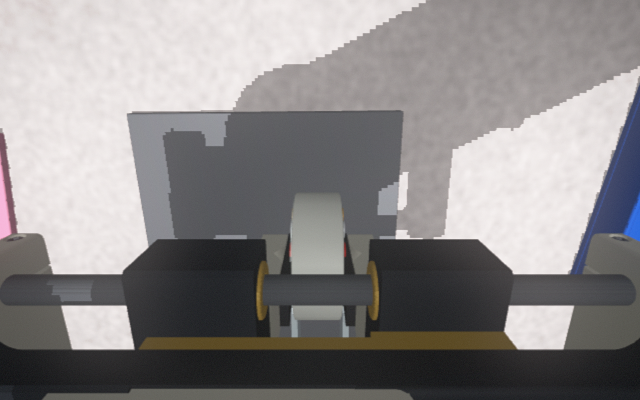

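play_rows(rows=[[[1,0,0.001,0.03,0],[1,0,0.001,0.055,0],[1,0,0.001,0.064,0],[1,0,0.001,0.068,0],[1,0,0.001,0.068,0],[1,0,0.001,0.068,0],[0.6,0,0.001,0.068,0],[0.6,0,0.001,0.068,0]]])

```text
time_s: 18.6
tcp_pos: [0.508, 0.0329, 0.0373]
eef_rot: [180.0, 0.1, 179.2]
contact_force: [-0.6, -0.1, 0.1]
gripper_width: 0.0304
gripper_force: 0.0
```

play_rows(rows=[[[0.6,0,0,0,0],[0.6,0,0,0,0],[0.6,0.01,0,0,0],[0.6,0.03,0,0,0],[0.6,0.06,0,0,0],[0.6,0.09,0,0,0],[0.6,0.11,0,0,0],[0.6,0.11,0,-0.018,0]]])

```text
time_s: 19.27
tcp_pos: [0.4488, 0.0325, 0.0445]
eef_rot: [-179.9, -0.2, 179.2]
contact_force: [-1.5, 0.4, -0.9]
gripper_width: 0.0349
gripper_force: 0.0
```

```bash
python3 - <<'E'
from h import *
im,_=snap("top","t7.png");s=r.get_state();print(s["gripper_width"],s["tcp_pos"],s["eef_rot"])
c=im[125:285,275:400]
w,_=snap("wrist","w7.png");sc,_=snap("scene","s7.png");
c=cv2.resize(c,(312,400));d=cv2.resize(sc[160:270,240:390],(480,352))
v=np.zeros((400,792,3),np.uint8);v[:,:312]=c;v[:352,312:]=d
cv2.imwrite("pics/v7.png",np.clip(v.astype(int)*1.4,0,255).astype(np.uint8))
E
```

```text
0.034994953874459736 [0.4517 0.0335 0.0471] [-179.995     0.0172  179.2518]
```

View pics/v7.png

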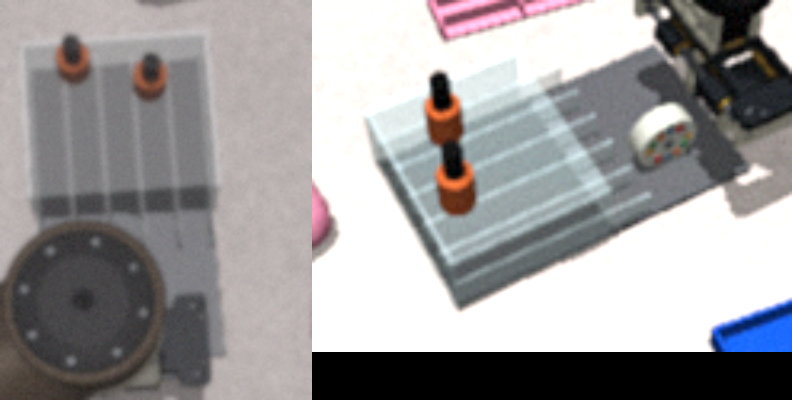

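play_rows(rows=[[[1,0,0,0.003,0],[1,0,0,0.003,0],[1,0,0,0.003,0],[1,0,0,0.003,0],[1,0,0,0.003,0],[1,-0.005,0,0.003,0],[1,-0.015,0,0.003,0],[1,-0.027,0,0.003,0]]])

```text
time_s: 20.08
tcp_pos: [0.4665, 0.0334, 0.0441]
eef_rot: [180.0, 0.0, 179.2]
contact_force: [0.5, 0.3, -0.5]
gripper_width: 0.0006
gripper_force: 0.0
```

play_rows(rows=[[[1,-0.014,0,0,0],[1,-0.032,0,0,0],[1,-0.056,0,0,0],[1,-0.088,0,0,0],[1,-0.126,0,0,0],[1,-0.168,0,0,0],[1,-0.2,0,0,0],[1,-0.212,0,0,0]]])

```text
time_s: 20.75
tcp_pos: [0.575, 0.0317, 0.0438]
eef_rot: [-180.0, 0.1, 179.2]
contact_force: [0.7, -0.1, 0.5]
gripper_width: 0.0004
gripper_force: 0.0
```

play_rows(rows=[[[1,0,0,0,0],[1,0.03,0,0,0],[1,0.1,0,-0.02,0],[0.6,0.18,0,-0.08,0],[0.6,0.22,0,-0.15,0],[0.6,0.22,0,-0.2,0],[0.6,0.22,0,-0.2,0],[0.6,0.22,0,-0.2,0]]])

```text
time_s: 21.42
tcp_pos: [0.4621, 0.0339, 0.1462]
eef_rot: [179.9, 0.3, 179.2]
contact_force: [0.1, 0.7, -0.8]
gripper_width: 0.0283
gripper_force: 0.0
```

```bash
python3 - <<'E'
from h import *
im,_=snap("top","t8.png");s=r.get_state();print(s["gripper_width"],s["tcp_pos"],s["eef_rot"])
c=im[125:285,275:400]
sc,_=snap("scene","s8.png");
c=cv2.resize(c,(312,400));d=cv2.resize(sc[160:270,240:390],(480,352))
v=np.zeros((400,792,3),np.uint8);v[:,:312]=c;v[:352,312:]=d
cv2.imwrite("pics/v8.png",np.clip(v.astype(int)*1.4,0,255).astype(np.uint8))
E
```

```text
0.03161979438339197 [0.4616 0.0336 0.1447] [179.9184   0.1004 179.1986]
```

View pics/v8.png

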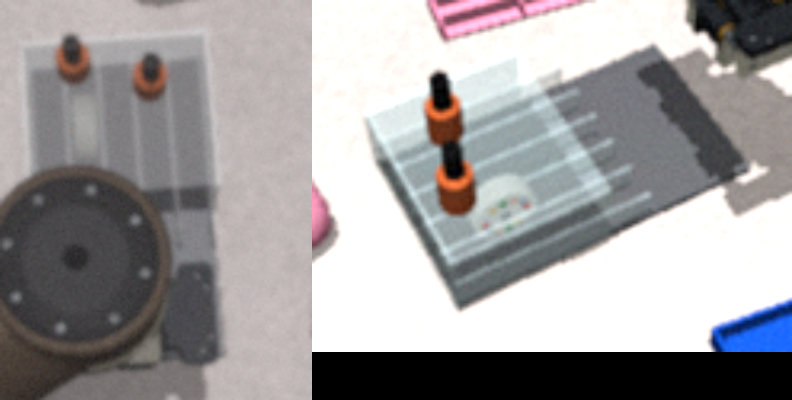

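The wheel is upright in lane 4 under the shelf (scene view, around (505,205)). I'll check numerically whether it is home.

```bash
cat >> h.py <<'E'
def lane(out,ref="pics/top0.png",name="top"):
    """find new things under the shelf by difference with the first picture; extent in world at wheel-centre height"""
    im,_=snap(name,out);a=cv2.imread(ref)
    d=cv2.GaussianBlur(cv2.absdiff(im,a),(5,5),0).max(2);m=(d>14).astype(np.uint8)*255
    m[:130]=0;m[200:]=0;m[:,:285]=0;m[:,362:]=0
    for c in cv2.findContours(m,0,1)[0]:
        if cv2.contourArea(c)>25:
            x,y,w,h=cv2.boundingRect(c);print((x,y,w,h),ray(name,[(x+w/2,y),(x+w/2,y+h),(x+w/2,y+h/2)],.055)[:,:2].tolist())
E
python3 - <<'E'
from h import *
lane("t9.png")
s=r.get_state();print(s["time_s"])
lane("t9b.png")
go((.476,-.321,.12,171.8),(.476,-.321,.034,171.8))
E
```

```text
(285, 190, 44, 10) [[0.6318155600953609, 0.03748863185980142], [0.6072020360301988, 0.03918896025534542], [0.6194825024872471, 0.038340612583871614]]
(302, 160, 14, 26) [[0.7065638630339954, 0.0274191573478733], [0.6413516434511237, 0.03197880314945114], [0.6737748982575711, 0.029711765489985588]]
(285, 159, 4, 34) [[0.7132141089207658, 0.08095301453822959], [0.6280808958617581, 0.08612017643404296], [0.6703356893896738, 0.08355552098186857]]
(285, 130, 77, 68) [[0.7809079262096419, -0.013812545086448202], [0.6090877967460433, -0.0007532420174695929], [0.6937330431095732, -0.007186760191740811]]
21.5667
(285, 190, 44, 10) [[0.6318155600953609, 0.03748863185980142], [0.6072020360301988, 0.03918896025534542], [0.6194825024872471, 0.038340612583871614]]
(302, 159, 14, 27) [[0.7091014163475653, 0.02724173133191328], [0.6413516434511237, 0.03197880314945114], [0.6750292105083864, 0.029624063834914192]]
(285, 130, 77, 64) [[0.7809079262096419, -0.013812545086448202], [0.6189183569587158, -0.0015004202762447516], [0.6987898603309449, -0.007571106943570698]]
[-0.02, -0.354, 0.023, 0.043] -> [  0.469  -0.144   0.132 175.484]
[-0.043, -0.352, 0.023, 0.043] -> [  0.476  -0.321   0.12  171.8  ]
[0.0, 0.0, 0.172, -0.0] -> [  0.476  -0.321   0.034 171.8  ]
```

play_rows(rows=[[[0.6,-0.01,-0.08,0.023,0.02],[0.6,-0.02,-0.16,0.023,0.043],[0.6,-0.02,-0.24,0.023,0.043],[0.6,-0.02,-0.32,0.023,0.043],[0.6,-0.02,-0.354,0.023,0.043],[0.6,-0.02,-0.354,0.023,0.043],[0.6,-0.02,-0.354,0.023,0.043],[0.6,-0.02,-0.354,0.023,0.043]]])

```text
time_s: 22.28
tcp_pos: [0.469, -0.1438, 0.1315]
eef_rot: [-180.0, -0.1, 175.4]
contact_force: [0.8, 0.1, 1.2]
gripper_width: 0.0353
gripper_force: 0.0
```

play_rows(rows=[[[0.6,-0.02,-0.08,0.01,0.02],[0.6,-0.03,-0.16,0.02,0.043],[0.6,-0.043,-0.24,0.023,0.043],[0.6,-0.043,-0.31,0.023,0.043],[0.6,-0.043,-0.352,0.023,0.043],[0.6,-0.043,-0.352,0.023,0.043],[0.6,-0.043,-0.352,0.023,0.043],[0.6,-0.043,-0.352,0.023,0.043]]])

```text
time_s: 22.95
tcp_pos: [0.4772, -0.3198, 0.1206]
eef_rot: [180.0, -0.0, 171.8]
contact_force: [-0.1, -0.4, -0.5]
gripper_width: 0.0355
gripper_force: 0.0
```

```bash
python3 - <<'E'
from h import *
lane("t10.png")
im,i=snap("wrist","w10.png");s=r.get_state();print(s["tcp_pos"],s["eef_rot"])
# rim strip of the wheel straight ahead: bright edges along rows
g=cv2.cvtColor(im,6)
hsv=cv2.cvtColor(im,40)
for v in range(165,235,10):
    row=(hsv[v,230:400,1]<45)&(g[v,230:400]>90)
    e=np.flatnonzero(np.diff(row.astype(int)));print(v,(e+231).tolist())
E
```

```text
(285, 130, 77, 70) [[0.7809079262096419, -0.013812545086448202], [0.6041850910288578, -0.0003806086128817811], [0.691207917610897, -0.006994836350934931]]
[ 0.4775 -0.3196  0.121 ] [179.9915  -0.0046 171.895 ]
165 [238, 246, 248, 292, 322]
175 [239, 290, 322]
185 [246, 249, 250, 289, 324]
195 [231, 238, 242, 244, 248, 290, 322]
205 [241, 245, 247, 289, 323]
215 [232, 238, 248, 288, 323, 326, 329]
225 [235, 240, 250, 254, 255, 289, 322, 325, 328, 361, 364, 398, 399]
```

```bash
python3 - <<'E'
from h import *
p=ray("wrist",[(306,200),(306.5,170)],.068)[:,:2];sl=(p[0]-p[1]);sl=sl[1]/sl[0];x=.477;y=p[0,1]+(x-p[0,0])*sl;print(p,y)
go((x,y,.034,171.8))
t0=cv2.imread("pics/top0.png");
for f in("t8","t9b","t10"):
    t=cv2.imread(f"pics/{f}.png")
    print(f,[(v,int(t[v,305:313].mean()),int(t0[v,305:313].mean())) for v in range(140,192,3)])
# expected rows for a wheel seated / at top z .067
i=r.camera_info("top");P=np.linalg.inv(np.array(i["pose"]));fl=200/np.tan(np.radians(i["fovy"]/2))
for rx in(.079,.119):
  for dx,z in((-.028,.05),(0,.067),(.028,.05)):
    X,Y=W(rx+dx,.034);c=P@[X,Y,z,1];print(rx,dx,c[:2]/c[2]*fl+[i["cx"],i["cy"]])
E
```

```text
[[ 0.4671 -0.3243]
 [ 0.4472 -0.3209]] -0.32594182239745795
[-0.001, -0.013, 0.174, 0.001] -> [  0.477  -0.326   0.034 171.8  ]
t8 [(140, 128, 112), (143, 92, 81), (146, 80, 71), (149, 76, 66), (152, 67, 59), (155, 62, 54), (158, 81, 72), (161, 93, 81), (164, 106, 81), (167, 112, 81), (170, 114, 80), (173, 117, 81), (176, 117, 80), (179, 113, 81), (182, 110, 80), (185, 103, 81), (188, 92, 81), (191, 68, 80)]
t9b [(140, 128, 112), (143, 93, 81), (146, 81, 71), (149, 76, 66), (152, 68, 59), (155, 61, 54), (158, 83, 72), (161, 105, 81), (164, 112, 81), (167, 114, 81), (170, 117, 80), (173, 118, 81), (176, 113, 80), (179, 110, 81), (182, 105, 80), (185, 94, 81), (188, 91, 81), (191, 61, 80)]
t10 [(140, 140, 112), (143, 103, 81), (146, 89, 71), (149, 85, 66), (152, 76, 59), (155, 68, 54), (158, 103, 72), (161, 122, 81), (164, 127, 81), (167, 129, 81), (170, 129, 80), (173, 126, 81), (176, 123, 80), (179, 116, 81), (182, 105, 80), (185, 101, 81), (188, 102, 81), (191, 102, 80)]
0.079 -0.028 [309.5909 184.1031]
0.079 0 [308.7296 171.1517]
0.079 0.028 [308.3133 161.969 ]
0.119 -0.028 [308.6758 168.25  ]
0.119 0 [307.8117 155.2347]
0.119 0.028 [307.4155 146.4151]
```

play_rows(rows=[[[0.6,0,-0.012,0.02,0],[0.6,0,-0.012,0.06,0],[0.6,0,-0.012,0.1,0],[0.6,0,-0.012,0.14,0],[0.6,0,-0.012,0.165,0],[0.6,0,-0.012,0.174,0],[0.6,0,-0.012,0.174,0],[0.6,0,-0.012,0.174,0]]])

```text
time_s: 23.72
tcp_pos: [0.4765, -0.3267, 0.0342]
eef_rot: [-180.0, -0.0, 171.8]
contact_force: [1.0, 0.2, 0.5]
gripper_width: 0.0343
gripper_force: 0.0
```

play_rows(rows=[[[1,0,0,0,0],[1,0,0,0,0],[1,0,0,0,0],[1,0,0,0,0],[1,0,0,0,0],[1,0,0,0,0],[1,0,0,0,0],[1,0,0,0,0]]])

```text
time_s: 24.38
tcp_pos: [0.4769, -0.327, 0.035]
eef_rot: [-180.0, 0.1, 171.8]
contact_force: [-0.6, 1.9, 6.2]
gripper_width: 0.0219
gripper_force: 15.0
```

play_rows(rows=[[[1,0,0,-0.02,0],[1,0,0,-0.06,0],[1,0,0,-0.11,0],[1,0,0,-0.16,0],[1,0,0,-0.19,0],[1,0,0,-0.2,0],[1,0,0,-0.2,0],[1,0,0,-0.2,0]]])

```text
time_s: 25.05
tcp_pos: [0.4758, -0.3266, 0.1336]
eef_rot: [180.0, -0.0, 171.8]
contact_force: [0.5, 0.1, -0.0]
gripper_width: 0.0218
gripper_force: 15.0
```

```bash
python3 - <<'E'
from h import *
s=r.get_state();print(s["gripper_width"],s["tcp_pos"])
x,y=W(-.088,.0)
go((x,y,.07,179.2),(x,y,.0365,179.2))
E
```

```text
0.021817346905734513 [ 0.4758 -0.3266  0.1336]
[0.015, 0.326, 0.064, -0.043] -> [  0.492  -0.164   0.102 175.488]
[-0.006, 0.326, 0.064, -0.043] -> [  0.508  -0.002   0.07  179.2  ]
[-0.0, -0.0, 0.067, -0.0] -> [  0.508  -0.002   0.036 179.2  ]
```

play_rows(rows=[[[1,0.003,0.05,0,-0.01],[1,0.007,0.12,0,-0.02],[1,0.012,0.2,0,-0.043],[1,0.015,0.27,0,-0.043],[1,0.015,0.31,0,-0.043],[1,0.015,0.326,0,-0.043],[1,0.015,0.326,0,-0.043],[1,0.015,0.326,0,-0.043]]])

```text
time_s: 25.72
tcp_pos: [0.4916, -0.1643, 0.1332]
eef_rot: [-180.0, -0.1, 175.6]
contact_force: [-0.0, 0.6, -1.0]
gripper_width: 0.0222
gripper_force: 15.0
```

play_rows(rows=[[[1,0,0.05,0.01,-0.02],[1,-0.003,0.12,0.03,-0.043],[1,-0.005,0.2,0.06,-0.043],[1,-0.006,0.27,0.09,-0.043],[1,-0.006,0.31,0.11,-0.043],[1,-0.006,0.326,0.128,-0.043],[1,-0.006,0.326,0.128,-0.043],[1,-0.006,0.326,0.128,-0.043]]])

```text
time_s: 26.38
tcp_pos: [0.5074, -0.0032, 0.0693]
eef_rot: [-179.9, -0.1, 179.2]
contact_force: [0.3, 0.8, -1.0]
gripper_width: 0.0221
gripper_force: 15.0
```

```bash
python3 - <<'E'
from h import *
s=r.get_state();print(s["gripper_width"],s["tcp_pos"],s["eef_rot"])
go((*W(-.088,.0),.0365,179.2))
print(ray("wrist",[(127,112),(402,111)],.008)) if 0 else None
im,i=snap("wrist","w11.png")
g=cv2.cvtColor(im,6);
for u in (100,160,480,560): print(u,[int(x) for x in g[60:200:10,u]])
E
```

```text
0.02205914131554478 [ 0.5074 -0.0032  0.0693] [-179.9451   -0.1194  179.1815]
[-0.001, 0.003, 0.066, -0.0] -> [  0.508  -0.002   0.036 179.2  ]
100 [230, 230, 236, 231, 230, 235, 229, 234, 235, 234, 234, 235, 234, 235]
160 [231, 231, 231, 231, 234, 234, 237, 233, 235, 235, 232, 233, 234, 231]
480 [154, 149, 151, 155, 155, 152, 157, 157, 154, 232, 231, 232, 231, 229]
560 [151, 150, 149, 152, 154, 163, 235, 233, 232, 231, 230, 233, 233, 226]
```

play_rows(rows=[[[1,0,0.002,0.03,0],[1,0,0.002,0.055,0],[1,0,0.002,0.064,0],[1,0,0.002,0.066,0],[1,0,0.002,0.066,0],[1,0,0.002,0.066,0],[0.6,0,0.002,0.066,0],[0.6,0,0.002,0.066,0]]])

```text
time_s: 27.1
tcp_pos: [0.5083, -0.0011, 0.0377]
eef_rot: [180.0, 0.1, 179.2]
contact_force: [0.7, -0.9, -0.3]
gripper_width: 0.0301
gripper_force: 0.0
```

play_rows(rows=[[[0.6,0,0,0,0],[0.6,0,0,0,0],[0.6,0.01,0,0,0],[0.6,0.03,0,0,0],[0.6,0.06,0,0,0],[0.6,0.09,0,0,0],[0.6,0.11,0,0,0],[0.6,0.11,0,-0.018,0]]])

```text
time_s: 27.77
tcp_pos: [0.4492, -0.0012, 0.045]
eef_rot: [-179.9, -0.2, 179.2]
contact_force: [-1.1, 0.3, -0.3]
gripper_width: 0.0351
gripper_force: 0.0
```

```bash
python3 - <<'E'
from h import *
s=r.get_state();print(s["gripper_width"],s["tcp_pos"],s["eef_rot"])
im,_=snap("scene","s12.png");a=cv2.imread("pics/s8.png")
d=cv2.GaussianBlur(cv2.absdiff(im,a),(5,5),0).max(2);m=(d>40).astype(np.uint8)*255;m[:160]=0;m[270:]=0;m[:,:240]=0;m[:,375:]=0
g=cv2.cvtColor(im,6);mm=((g>115)&(m>0)).astype(np.uint8)*255
for c in cv2.findContours(mm,0,1)[0]:
    if cv2.contourArea(c)>20:print(cv2.boundingRect(c))
# expected box of a standing wheel
i=r.camera_info("scene");P=np.linalg.inv(np.array(i["pose"]));fl=200/np.tan(np.radians(i["fovy"]/2));pp=[]
for t in np.linspace(0,6.28,20):
  for w in(-.011,.011):
    X,Y=W(-.088+.031*np.cos(t),w);c=P@[X,Y,.039+.031*np.sin(t),1];pp.append(c[:2]/c[2]*fl+[i["cx"],i["cy"]])
print("expect",np.min(pp,0),np.ptp(pp,0))
E
```

```text
0.03506548541695902 [ 0.4492 -0.0012  0.045 ] [-179.9409   -0.2195  179.1664]
(369, 216, 6, 11)
(334, 184, 18, 13)
expect [333.0158 184.1156] [21.3509 19.6892]
```

Wheel stands as expected (box from 334,184). Push faster this time.

play_rows(rows=[[[1,0,0,0.003,0],[1,0,0,0.003,0],[1,0,0,0.003,0],[1,0,0,0.003,0],[1,0,0,0.003,0],[1,-0.005,0,0.003,0],[1,-0.015,0,0.003,0],[1,-0.027,0,0.003,0]]])

```text
time_s: 28.48
tcp_pos: [0.4669, -0.0006, 0.0445]
eef_rot: [-180.0, -0.0, 179.2]
contact_force: [0.6, -1.1, -0.2]
gripper_width: 0.0003
gripper_force: 0.0
```

play_rows(rows=[[[1,-0.02,0,0,0],[1,-0.052,0,0,0],[1,-0.1,0,0,0],[1,-0.165,0,0,0],[1,-0.207,0,0,0],[1,-0.207,0,0,0],[1,-0.207,0,0,0],[1,-0.18,0,0,0]]])

```text
time_s: 29.15
tcp_pos: [0.5581, -0.002, 0.0439]
eef_rot: [-180.0, 0.0, 179.2]
contact_force: [0.9, -0.1, 0.5]
gripper_width: 0.0006
gripper_force: 0.0
```

play_rows(rows=[[[1,0.05,0,0,0],[1,0.1,0,-0.03,0],[0.6,0.14,0,-0.1,0],[0.6,0.14,0,-0.15,0],[0.6,0.14,0,-0.2,0],[0.6,0.14,0,-0.2,0],[0.6,0.14,0,-0.2,0],[0.6,0.14,0,-0.2,0]]])

```text
time_s: 29.82
tcp_pos: [0.4857, -0.001, 0.1443]
eef_rot: [180.0, -0.0, 179.2]
contact_force: [0.4, -1.2, -0.5]
gripper_width: 0.0328
gripper_force: 0.0
```

```bash
cat >> h.py <<'E'
def px(name,X):
    i=r.camera_info(name);P=np.linalg.inv(np.array(i["pose"]));fl=200/np.tan(np.radians(i["fovy"]/2))
    c=P@np.r_[X,1];return c[:2]/c[2]*fl+[i["cx"],i["cy"]]
def prof(f,ly,n=42):
    """brightness along a lane at wheel-top height relative to the first picture, by riser x"""
    im,_=snap("top",f);a=cv2.imread("pics/top0.png");o=[]
    for rx in np.arange(.03,.15,.008):
        u,v=px("top",[*W(rx,ly),.062]);u,v=int(round(u)),int(round(v))
        o.append((round(float(rx)*1000),round(float(im[v,u-3:u+4].mean()/a[v,u-3:u+4].mean()),2)))
    print(f,ly,o)
E
python3 - <<'E'
from h import *
prof("t13.png",0);prof("t13.png",.034)
go((.558,-.333,.13,171.8))
E
```

```text
t13.png 0 [(30, 0.64), (38, 0.6), (46, 0.54), (54, 0.54), (62, 0.53), (70, 0.72), (78, 0.87), (86, 1.33), (94, 1.39), (102, 1.45), (110, 1.48), (118, 1.51), (126, 1.41), (134, 1.11), (142, 1.09)]
t13.png 0.034 [(30, 0.54), (38, 0.54), (46, 0.53), (54, 0.61), (62, 0.82), (70, 1.19), (78, 1.44), (86, 1.47), (94, 1.48), (102, 1.44), (110, 1.38), (118, 1.17), (126, 1.2), (134, 1.19), (142, 1.17)]
[-0.077, -0.331, 0.014, 0.043] -> [  0.522  -0.167   0.137 175.486]
[-0.098, -0.325, 0.014, 0.043] -> [  0.558  -0.333   0.13  171.8  ]
```

play_rows(rows=[[[0.6,-0.02,-0.08,0.005,0.02],[0.6,-0.04,-0.16,0.014,0.043],[0.6,-0.06,-0.24,0.014,0.043],[0.6,-0.077,-0.31,0.014,0.043],[0.6,-0.077,-0.331,0.014,0.043],[0.6,-0.077,-0.331,0.014,0.043],[0.6,-0.077,-0.331,0.014,0.043],[0.6,-0.077,-0.331,0.014,0.043]]])

```text
time_s: 30.58
tcp_pos: [0.522, -0.1665, 0.1367]
eef_rot: [180.0, -0.1, 175.5]
contact_force: [-0.5, 1.0, 1.2]
gripper_width: 0.0352
gripper_force: 0.0
```

play_rows(rows=[[[0.6,-0.02,-0.08,0.005,0.02],[0.6,-0.05,-0.16,0.014,0.043],[0.6,-0.07,-0.24,0.014,0.043],[0.6,-0.09,-0.3,0.014,0.043],[0.6,-0.098,-0.325,0.014,0.043],[0.6,-0.098,-0.325,0.014,0.043],[0.6,-0.098,-0.325,0.014,0.043],[0.6,-0.098,-0.325,0.014,0.043]]])

```text
time_s: 31.25
tcp_pos: [0.5586, -0.3312, 0.1305]
eef_rot: [180.0, -0.0, 171.9]
contact_force: [-0.2, -0.4, 1.4]
gripper_width: 0.0352
gripper_force: 0.0
```

```bash
python3 - <<'E'
from h import *
prof("t14.png",0);prof("t14.png",.034)
im,i=snap("wrist","w14.png");s=r.get_state();print(s["tcp_pos"],s["eef_rot"])
g=cv2.cvtColor(im,6);hsv=cv2.cvtColor(im,40)
for v in range(145,235,10):
    row=(hsv[v,220:420,1]<45)&(g[v,220:420]>90)
    e=np.flatnonzero(np.diff(row.astype(int)));print(v,(e+221).tolist())
E
```

```text
t14.png 0 [(30, 1.35), (38, 1.31), (46, 1.34), (54, 1.33), (62, 1.35), (70, 1.34), (78, 1.39), (86, 1.51), (94, 1.6), (102, 1.65), (110, 1.7), (118, 1.73), (126, 1.58), (134, 1.27), (142, 1.23)]
t14.png 0.034 [(30, 1.34), (38, 1.35), (46, 1.31), (54, 1.39), (62, 1.59), (70, 1.63), (78, 1.67), (86, 1.68), (94, 1.69), (102, 1.65), (110, 1.57), (118, 1.4), (126, 1.4), (134, 1.38), (142, 1.35)]
[ 0.5589 -0.3313  0.131 ] [179.9954   0.024  171.8998]
145 []
155 []
165 [294, 323, 367, 398]
175 [292, 323, 365, 366, 368, 401]
185 [291, 325, 364, 368, 370, 402]
195 [292, 323, 366, 402]
205 [291, 324, 363, 367, 369, 401]
215 [289, 290, 291, 325, 326, 328, 366, 399]
225 [255, 257, 292, 323, 326, 328, 359, 363, 381, 395]
```

```bash
python3 - <<'E'
from h import *
p=ray("wrist",[(307.7,205),(308,170)],.068)[:,:2];sl=(p[0]-p[1]);sl=sl[1]/sl[0];x=.558;y=p[0,1]+(x-p[0,0])*sl;print(p,y)
go((x,y,.034,171.8))
t0=cv2.imread("pics/top0.png");t=cv2.imread("pics/t14.png")
for ly in(.034,0):
    print(ly)
    for v in range(134,192,3):
        # column of the lane at this row
        w=ray("top",[(310,v)],.062)[0];u=310
        rx=w[0]-.5957;u=int(round(px("top",[*W(rx,ly),.062])[0]));print((v,round(rx*1000),int(t[v,u-3:u+4].mean()),int(t0[v,u-3:u+4].mean())),end=" ")
    print()
E
```

```text
[[ 0.5553 -0.3362]
 [ 0.5309 -0.3323]] -0.3365840528981095
[0.0, -0.011, 0.194, 0.001] -> [  0.558  -0.337   0.034 171.8  ]
0.034
(134, 175, 159, 121) (137, 167, 158, 120) (140, 159, 132, 99) (143, 152, 91, 68) (146, 144, 76, 56) (149, 136, 72, 53) (152, 129, 75, 56) (155, 121, 68, 50) (158, 114, 106, 70) (161, 106, 130, 81) (164, 99, 133, 81) (167, 91, 137, 80) (170, 83, 137, 80) (173, 76, 133, 80) (176, 69, 129, 80) (179, 61, 123, 81) (182, 54, 111, 80) (185, 46, 107, 82) (188, 39, 109, 80) (191, 31, 107, 80) 
0
(134, 175, 160, 120) (137, 167, 160, 122) (140, 159, 164, 125) (143, 152, 140, 105) (146, 144, 130, 105) (149, 136, 128, 102) (152, 129, 134, 83) (155, 121, 136, 79) (158, 114, 138, 80) (161, 106, 135, 80) (164, 99, 130, 79) (167, 91, 125, 79) (170, 83, 115, 82) (173, 76, 106, 81) (176, 69, 107, 80) (179, 61, 107, 80) (182, 54, 107, 81) (185, 46, 107, 81) (188, 39, 106, 80) (191, 31, 108, 80)
```

```bash
python3 - <<'E'
from h import *
for rx,zc in((.119,.0365),(.106,.039),(.1,.039),(.085,.039)):
    print(rx,max(px("top",[*W(rx+.031*np.cos(t),.0),zc+.031*np.sin(t)])[1] for t in np.linspace(0,6.28,200)),min(px("top",[*W(rx+.031*np.cos(t),.0),zc+.031*np.sin(t)])[1] for t in np.linspace(0,6.28,200)))
E
```

```text
0.119 170.5057455828321 145.52199433269897
0.106 175.2914159908443 150.2238031855409
0.1 177.63034730360195 152.54862702910467
0.085 183.50253324682654 158.37868504657087
```

play_rows(rows=[[[0.6,0,-0.011,0.02,0],[0.6,0,-0.011,0.06,0],[0.6,0,-0.011,0.11,0],[0.6,0,-0.011,0.15,0],[0.6,0,-0.011,0.18,0],[0.6,0,-0.011,0.194,0],[0.6,0,-0.011,0.194,0],[0.6,0,-0.011,0.194,0]]])

```text
time_s: 32.07
tcp_pos: [0.558, -0.3382, 0.0336]
eef_rot: [-180.0, -0.0, 171.8]
contact_force: [0.1, -0.2, 0.3]
gripper_width: 0.0346
gripper_force: 0.0
```

play_rows(rows=[[[1,0,0,0,0],[1,0,0,0,0],[1,0,0,0,0],[1,0,0,0,0],[1,0,0,0,0],[1,0,0,0,0],[1,0,0,0,0],[1,0,0,0,0]]])

```text
time_s: 32.73
tcp_pos: [0.5586, -0.3384, 0.0347]
eef_rot: [-180.0, 0.1, 171.8]
contact_force: [-0.3, 1.3, 6.2]
gripper_width: 0.0217
gripper_force: 15.0
```

play_rows(rows=[[[1,0,0,-0.02,0],[1,0,0,-0.06,0],[1,0,0,-0.11,0],[1,0,0,-0.16,0],[1,0,0,-0.19,0],[1,0,0,-0.2,0],[1,0,0,-0.2,0],[1,0,0,-0.2,0]]])

```text
time_s: 33.4
tcp_pos: [0.5574, -0.3379, 0.1331]
eef_rot: [180.0, -0.0, 171.8]
contact_force: [-0.2, 0.3, -1.1]
gripper_width: 0.0221
gripper_force: 15.0
```

```bash
python3 - <<'E'
from h import *
s=r.get_state();print(s["gripper_width"],s["tcp_pos"])
x,y=W(-.088,-.034)
go((x,y,.07,179.2))
E
```

```text
0.022109664363217214 [ 0.5574 -0.3379  0.1331]
[0.186, 0.584, 0.126, -0.086] -> [  0.507  -0.036   0.07  179.2  ]
```

play_rows(rows=[[[1,0.016,0.05,0,-0.01],[1,0.038,0.12,0,-0.02],[1,0.064,0.2,0,-0.04],[1,0.089,0.28,0,-0.06],[1,0.115,0.36,0,-0.086],[1,0.14,0.44,0,-0.086],[1,0.163,0.51,0,-0.086],[1,0.178,0.56,0,-0.086]]])

```text
time_s: 34.07
tcp_pos: [0.5078, -0.046, 0.1322]
eef_rot: [-180.0, -0.1, 179.2]
contact_force: [0.4, -0.1, -0.3]
gripper_width: 0.0217
gripper_force: 15.0
```

```bash
python3 - <<'E'
from h import *
x,y=W(-.088,-.034)
go((x,y,.0365,179.2))
E
```

```text
[0.001, 0.02, 0.191, 0.0] -> [  0.507  -0.036   0.037 179.2  ]
```

play_rows(rows=[[[1,0.001,0.012,0.01,0],[1,0.001,0.02,0.05,0],[1,0.001,0.02,0.1,0],[1,0.001,0.02,0.14,0],[1,0.001,0.02,0.17,0],[1,0.001,0.02,0.185,0],[1,0.001,0.02,0.191,0],[1,0.001,0.02,0.191,0]]])

```text
time_s: 34.73
tcp_pos: [0.5086, -0.0389, 0.0372]
eef_rot: [-179.9, -0.1, 179.2]
contact_force: [-0.6, 0.1, -0.9]
gripper_width: 0.0219
gripper_force: 15.0
```

```bash
python3 - <<'E'
from h import *
x,y=W(-.088,-.034)
print(r.get_state()["tcp_pos"]);go((x,y,.0365,179.2))
E
```

```text
[ 0.5086 -0.0389  0.0372]
[0.003, 0.006, 0.001, -0.0] -> [  0.507  -0.036   0.036 179.2  ]
```

play_rows(rows=[[[1,0.002,0.005,0,0],[1,0.002,0.005,0,0],[1,0.002,0.005,0.001,0],[1,0.002,0.005,0.001,0],[0.6,0.002,0.005,0.001,0],[0.6,0.002,0.005,0.001,0],[0.6,0.002,0.005,0.001,0],[0.6,0.002,0.005,0.001,0]]])

```text
time_s: 35.4
tcp_pos: [0.5085, -0.0358, 0.0377]
eef_rot: [180.0, 0.0, 179.2]
contact_force: [-0.7, 0.6, -1.0]
gripper_width: 0.0342
gripper_force: 0.0
```

play_rows(rows=[[[0.6,0,0,0,0],[0.6,0,0,0,0],[0.6,0.01,0,0,0],[0.6,0.03,0,0,0],[0.6,0.06,0,0,0],[0.6,0.09,0,0,0],[0.6,0.11,0,0,0],[0.6,0.11,0,-0.018,0]]])

```text
time_s: 36.07
tcp_pos: [0.4496, -0.0357, 0.0455]
eef_rot: [-180.0, -0.2, 179.2]
contact_force: [-0.1, -0.2, -0.3]
gripper_width: 0.0346
gripper_force: 0.0
```

```bash
python3 - <<'E'
from h import *
s=r.get_state();print(s["gripper_width"],s["tcp_pos"],s["eef_rot"])
im,_=snap("scene","s15.png");a=cv2.imread("pics/s8.png")
d=cv2.GaussianBlur(cv2.absdiff(im,a),(5,5),0).max(2);m=(d>40).astype(np.uint8)*255;m[:160]=0;m[270:]=0;m[:,:240]=0;m[:,375:]=0
g=cv2.cvtColor(im,6);mm=((g>115)&(m>0)).astype(np.uint8)*255
for c in cv2.findContours(mm,0,1)[0]:
    if cv2.contourArea(c)>20:print(cv2.boundingRect(c))
pp=[px("scene",[*W(-.088+.031*np.cos(t),w-.034),.039+.031*np.sin(t)]) for t in np.linspace(0,6.28,20) for w in(-.011,.011)]
print("expect",np.min(pp,0),np.ptp(pp,0))
E
```

```text
0.03462526708747054 [ 0.4496 -0.0357  0.0455] [-179.9582   -0.2265  179.1562]
(369, 216, 6, 11)
(328, 176, 17, 14)
expect [327.6226 176.4826] [21.0407 19.5425]
```

play_rows(rows=[[[1,0,0,0.003,0],[1,0,0,0.003,0],[1,0,0,0.003,0],[1,0,0,0.003,0],[1,0,0,0.003,0],[1,-0.005,0,0.003,0],[1,-0.015,0,0.003,0],[1,-0.027,0,0.003,0]]])

```text
time_s: 36.78
tcp_pos: [0.4674, -0.0353, 0.045]
eef_rot: [-180.0, -0.0, 179.2]
contact_force: [-0.1, -1.3, -0.3]
gripper_width: 0.0002
gripper_force: 0.0
```

play_rows(rows=[[[1,-0.02,0,0,0],[1,-0.052,0,0,0],[1,-0.1,0,0,0],[1,-0.167,0,0,0],[1,-0.207,0,0,0],[1,-0.207,0,0,0],[1,-0.207,0,0,0],[1,-0.18,0,0,0]]])

```text
time_s: 37.45
tcp_pos: [0.5586, -0.0366, 0.0445]
eef_rot: [-180.0, 0.0, 179.2]
contact_force: [0.1, 0.8, 1.0]
gripper_width: 0.0004
gripper_force: 0.0
```

play_rows(rows=[[[1,0.05,0,0,0],[1,0.1,0,-0.03,0],[0.6,0.14,0,-0.1,0],[0.6,0.14,0,-0.15,0],[0.6,0.14,0,-0.2,0],[0.6,0.14,0,-0.2,0],[0.6,0.14,0,-0.2,0],[0.6,0.14,0,-0.2,0]]])

```text
time_s: 38.12
tcp_pos: [0.4862, -0.0356, 0.1448]
eef_rot: [180.0, -0.0, 179.2]
contact_force: [-1.0, -0.2, -0.9]
gripper_width: 0.0328
gripper_force: 0.0
```

```bash
python3 - <<'E'
from h import *
go((.455,.2,.15,-145))
E
```

```text
[0.069, 0.47, -0.01, -0.417] -> [  0.455   0.2     0.15  215.   ]
```

play_rows(rows=[[[0.6,0.009,0.06,0,-0.06],[0.6,0.02,0.13,0,-0.13],[0.6,0.03,0.21,0,-0.2],[0.6,0.042,0.29,0,-0.27],[0.6,0.054,0.37,0,-0.33],[0.6,0.064,0.43,-0.01,-0.38],[0.6,0.069,0.47,-0.01,-0.417],[0.6,0.069,0.47,-0.01,-0.417]]])

```text
time_s: 38.78
tcp_pos: [0.4552, 0.2029, 0.1488]
eef_rot: [-180.0, -0.1, -144.6]
contact_force: [-0.5, -0.1, -0.3]
gripper_width: 0.0351
gripper_force: 0.0
```

```bash
python3 - <<'E'
from h import *
im,_=snap("top","t16.png")
t=cv2.imread("pics/t14.png")
A=cv2.resize(im[130:210,280:370],None,fx=5,fy=5,interpolation=cv2.INTER_CUBIC)
B=cv2.resize(t[210:300,160:240],(320,360),interpolation=cv2.INTER_CUBIC)
v=np.zeros((400,780,3),np.uint8);v[:400,:450]=A;v[:360,455:775]=B
cv2.imwrite("pics/v16.png",np.clip(v.astype(int)*1.5,0,255).astype(np.uint8))
for ly in(.034,0,-.034):
    o=[]
    for vv in range(146,190,2):
        rx=ray("top",[(310,vv)],.062)[0][0]-.5957;u=int(round(px("top",[*W(rx,ly),.062])[0]));o.append((vv,int(im[vv,u-3:u+4].mean())))
    print(ly,o)
E
```

```text
0.034 [(146, 63), (148, 60), (150, 69), (152, 63), (154, 55), (156, 63), (158, 91), (160, 108), (162, 111), (164, 112), (166, 114), (168, 116), (170, 117), (172, 113), (174, 112), (176, 109), (178, 107), (180, 101), (182, 95), (184, 90), (186, 90), (188, 91)]
0 [(146, 109), (148, 107), (150, 110), (152, 112), (154, 114), (156, 117), (158, 117), (160, 115), (162, 112), (164, 110), (166, 108), (168, 104), (170, 98), (172, 90), (174, 90), (176, 90), (178, 90), (180, 90), (182, 90), (184, 92), (186, 91), (188, 90)]
-0.034 [(146, 84), (148, 54), (150, 49), (152, 45), (154, 40), (156, 48), (158, 63), (160, 59), (162, 49), (164, 66), (166, 98), (168, 101), (170, 94), (172, 90), (174, 91), (176, 91), (178, 90), (180, 90), (182, 91), (184, 90), (186, 90), (188, 90)]
```

View pics/v16.png

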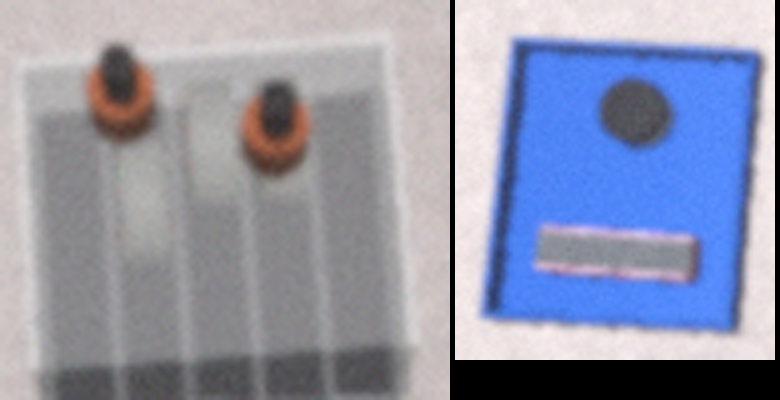

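Lanes 2 and 3 show trailing edges at the seated row (~171). The lane 4 wheel stopped short (~183, riser x≈86 mm). I'll use the buffer as a pusher and return it to the tray afterwards.

```bash
python3 - <<'E'
from h import *
e=ray("top",[(180.3,272.3),(220.2,275)],.030)[:,:2];d=e[1]-e[0];print(e,np.hypot(*d),np.degrees(np.arctan2(d[1],d[0])),e.mean(0))
tr=ray("top",[(160+40/4-.5,210+45/4),(160+(755-455)/4,210+58/4),(160+(733-455)/4,210+325/4),(160+(487-455)/4,210+315/4)],.028)[:,:2];print(tr,tr.mean(0))
go((.451,.2764,.1,-98.1),(.451,.2764,.006,-98.1))
E
```

```text
[[0.4596 0.3535]
 [0.446  0.2587]] 0.09582238932728461 -98.14560826705109 [0.4528 0.3061]
[[0.5855 0.3785]
 [0.5653 0.2191]
 [0.4063 0.2383]
 [0.4231 0.3839]] [0.4951 0.3049]
[-0.08, 0.127, 0.097, -0.543] -> [  0.451   0.276   0.1   -98.1  ]
[-0.0, 0.0, 0.188, -0.0] -> [  0.451   0.276   0.006 -98.1  ]
```

play_rows(rows=[[[0.65,-0.03,0.04,0.02,-0.08],[0.65,-0.06,0.08,0.05,-0.16],[0.65,-0.08,0.11,0.08,-0.24],[0.65,-0.08,0.127,0.097,-0.32],[0.65,-0.08,0.127,0.097,-0.4],[0.65,-0.08,0.127,0.097,-0.48],[0.65,-0.08,0.127,0.097,-0.543],[0.65,-0.08,0.127,0.097,-0.543]]])

```text
time_s: 39.5
tcp_pos: [0.4516, 0.2734, 0.1002]
eef_rot: [179.9, -0.1, -98.2]
contact_force: [0.3, 0.8, 0.5]
gripper_width: 0.0309
gripper_force: 0.0
```

```bash
python3 - <<'E'
from h import *
s=r.get_state();print(s["gripper_width"],s["tcp_pos"],s["eef_rot"])
go((.4513,.2764,.024,-98.1))
im,i=snap("wrist","w17.png")
hsv=cv2.cvtColor(im,40)
# pink side edges / grey top vs blue
for v in range(100,240,12):
    row=~((hsv[v,:,0]>95)&(hsv[v,:,0]<130)&(hsv[v,:,1]>120));e=np.flatnonzero(np.diff(row[200:450].astype(int)))+201;print(v,e.tolist())
E
```

```text
0.030939592083072866 [0.4516 0.2734 0.1002] [179.9097  -0.1377 -98.1538]
[-0.006, 0.001, 0.152, -0.001] -> [  0.451   0.276   0.024 -98.1  ]
100 []
112 []
124 []
136 []
148 [266, 282, 283, 289, 290, 291, 296, 298, 299, 300, 301, 303, 304, 310, 311, 317, 318, 321, 322, 373]
160 [378]
172 [378]
184 [302, 336, 378]
196 [300, 338, 377]
208 [301, 338, 377]
220 [227, 301, 338, 376]
232 [204, 205, 206, 208, 209, 210, 216, 225, 236, 301, 337, 376]
```

```bash
python3 - <<'E'
from h import *
p=ray("wrist",[(319,200),(319,230),(319,181)],.030)[:,:2];print(p)
print(ray("wrist",[(377,215)],.028)[:,:2],ray("wrist",[(377,215)],.004)[:,:2])
E
```

```text
[[0.45   0.2707]
 [0.4533 0.2935]
 [0.4479 0.2569]]
[[0.41   0.2889]] [[0.4068 0.2984]]
```

play_rows(rows=[[[0.66,0,0.001,0.03,0],[0.66,0,0.001,0.06,0],[0.66,0,0.001,0.09,0],[0.66,0,0.001,0.115,0],[0.66,0,0.001,0.13,0],[0.66,0,0.001,0.138,0],[0.66,0,0.001,0.144,0],[0.66,0,0.001,0.148,0]]])

```text
time_s: 40.22
tcp_pos: [0.4518, 0.2749, 0.0275]
eef_rot: [-180.0, -0.0, -98.4]
contact_force: [0.2, 0.3, 0.2]
gripper_width: 0.0301
gripper_force: 0.0
```

play_rows(rows=[[[0.66,0,0,0.005,0],[0.66,0,0,0.01,0],[0.66,0,0,0.016,0],[0.66,0,0,0.022,0],[0.66,0,0,0.028,0],[0.66,0,0,0.034,0],[0.66,0,0,0.038,0],[0.66,0,0,0.041,0]]])

```text
time_s: 40.88
tcp_pos: [0.4515, 0.2749, 0.0067]
eef_rot: [180.0, -0.0, -98.3]
contact_force: [-0.5, -0.2, 1.5]
gripper_width: 0.0297
gripper_force: 0.0
```

play_rows(rows=[[[1,0,0,0,0],[1,0,0,0,0],[1,0,0,0,0],[1,0,0,0,0],[1,0,0,0,0],[1,0,0,0,0],[1,0,0,0,0],[1,0,0,0,0]]], squeeze=30)

```text
time_s: 41.55
tcp_pos: [0.4516, 0.275, 0.0071]
eef_rot: [-180.0, 0.0, -98.3]
contact_force: [0.2, -1.0, 0.3]
gripper_width: 0.0257
gripper_force: 30.0
```

play_rows(rows=[[[1,0,0,-0.02,0],[1,0,0,-0.06,0],[1,0,0,-0.11,0],[1,0,0,-0.16,0],[1,0,0,-0.19,0],[1,0,0,-0.2,0],[1,0,0,-0.2,0],[1,0,0,-0.2,0]]])

```text
time_s: 42.22
tcp_pos: [0.4513, 0.2748, 0.1069]
eef_rot: [180.0, 0.0, -98.3]
contact_force: [-0.7, -0.7, -0.7]
gripper_width: 0.0258
gripper_force: 30.0
```

```bash
python3 - <<'E'
from h import *
s=r.get_state();print(s["gripper_width"],s["tcp_pos"],s["eef_rot"])
x,y=W(-.15,.034)
go((x,y,.1,179.2))
E
```

```text
0.025791988195716462 [0.4513 0.2748 0.1069] [179.9889   0.0155 -98.3236]
[0.24, -0.03, 0.007, 0.48] -> [   0.449    0.154    0.103 -139.562]
[0.161, -0.181, 0.007, 0.48] -> [   0.446    0.033    0.1   -180.8  ]
```

play_rows(rows=[[[1,0,0,0.03,0],[1,0,0,0.08,0],[1,0,0,0.13,0],[1,0,0,0.17,0],[1,0,0,0.19,0],[1,0,0,0.198,0],[1,0,0,0.199,0],[0.66,0,0,0.199,0]]])

```text
time_s: 42.88
tcp_pos: [0.4514, 0.2748, 0.0072]
eef_rot: [180.0, -0.1, -98.3]
contact_force: [0.9, -0.9, 0.1]
gripper_width: 0.028
gripper_force: 0.0
```

play_rows(rows=[[[0.66,0,0,0,0],[0.66,0,0,0,0],[0.66,0.01,0,0,0],[0.66,0.02,0,0,0],[0.66,0.024,0,0,0],[0.66,0.024,0,0,0],[1,0.024,0,0,0],[1,0.024,0,0,0]]])

```text
time_s: 43.55
tcp_pos: [0.4499, 0.263, 0.0077]
eef_rot: [-180.0, 0.0, -98.3]
contact_force: [0.0, -0.8, 1.4]
gripper_width: 0.0253
gripper_force: 30.0
```

play_rows(rows=[[[1,0,0,0,0],[1,0,0,0,0],[1,0,0,-0.03,0],[1,0,0,-0.08,0],[1,0,0,-0.13,0],[1,0,0,-0.17,0],[1,0,0,-0.19,0],[1,0,0,-0.2,0]]])

```text
time_s: 44.22
tcp_pos: [0.4503, 0.2639, 0.1091]
eef_rot: [-179.9, 0.1, -98.3]
contact_force: [-0.2, 0.2, -0.6]
gripper_width: 0.0257
gripper_force: 30.0
```

```bash
python3 - <<'E'
from h import *
s=r.get_state();print(s["gripper_width"],s["tcp_pos"],s["eef_rot"])
x,y=W(-.15,.034)
go((x,y,.1,179.2))
E
```

```text
0.02570199527595704 [0.4503 0.2639 0.1091] [-179.9217    0.1381  -98.2967]
[0.229, -0.029, 0.009, 0.48] -> [   0.448    0.148    0.105 -139.548]
[0.153, -0.173, 0.009, 0.48] -> [   0.446    0.033    0.1   -180.8  ]
```

play_rows(rows=[[[1,0.03,-0.003,0,0.06],[1,0.065,-0.008,0,0.13],[1,0.1,-0.012,0,0.2],[1,0.135,-0.017,0,0.27],[1,0.17,-0.022,0,0.34],[1,0.2,-0.025,0,0.41],[1,0.22,-0.028,0.005,0.46],[1,0.229,-0.029,0.009,0.48]]])

```text
time_s: 44.88
tcp_pos: [0.4468, 0.1462, 0.1019]
eef_rot: [180.0, -0.1, -139.8]
contact_force: [0.3, -1.2, 0.7]
gripper_width: 0.0258
gripper_force: 30.0
```

play_rows(rows=[[[1,0.02,-0.023,0,0.06],[1,0.044,-0.05,0,0.13],[1,0.067,-0.076,0,0.2],[1,0.09,-0.102,0,0.27],[1,0.114,-0.129,0,0.34],[1,0.135,-0.153,0,0.41],[1,0.148,-0.168,0.005,0.46],[1,0.153,-0.173,0.009,0.48]]])

```text
time_s: 45.55
tcp_pos: [0.445, 0.0312, 0.0977]
eef_rot: [-180.0, -0.1, 179.0]
contact_force: [-0.1, 0.3, -0.5]
gripper_width: 0.0257
gripper_force: 30.0
```

```bash
python3 - <<'E'
from h import *
s=r.get_state();print(s["gripper_width"],s["tcp_pos"],s["eef_rot"],s["gripper_force"])
go((*W(-.15,.034),.048,179.2),(*W(-.11,.034),.048,179.2))
t=cv2.imread("pics/t16.png")
# lateral position of the wheel and the dividers in lane 4, row 172
im,_=snap("top","t18.png");o=[int(x) for x in im[172,296:322].mean(1)];print(o,[int(x) for x in t[172,296:322].mean(1)])
E
```

```text
0.025665126145075014 [0.445  0.0312 0.0977] [-179.9748   -0.069   178.9778] 29.992462992668152
[-0.002, 0.004, 0.099, -0.003] -> [  0.446   0.033   0.048 179.2  ]
[-0.08, -0.0, -0.0, -0.0] -> [  0.486   0.033   0.048 179.2  ]
[90, 88, 90, 89, 96, 103, 100, 102, 105, 109, 113, 112, 110, 116, 113, 114, 112, 108, 102, 104, 99, 92, 91, 90, 89, 89] [91, 94, 92, 91, 100, 102, 105, 102, 103, 112, 113, 115, 114, 114, 115, 111, 111, 103, 103, 103, 103, 94, 93, 90, 93, 90]
```

play_rows(rows=[[[1,-0.002,0.004,0.02,-0.003],[1,-0.002,0.004,0.05,-0.003],[1,-0.002,0.004,0.08,-0.003],[1,-0.002,0.004,0.095,-0.003],[1,-0.002,0.004,0.099,-0.003],[1,-0.01,0.004,0.099,-0.003],[1,-0.03,0.004,0.099,-0.003],[1,-0.05,0.004,0.099,-0.003]]])

```text
time_s: 46.27
tcp_pos: [0.4722, 0.0344, 0.0499]
eef_rot: [180.0, 0.1, 179.5]
contact_force: [0.2, 1.2, -0.0]
gripper_width: 0.0257
gripper_force: 30.0
```

play_rows(rows=[[[1,-0.02,0,0,0],[1,-0.05,0,0,0],[1,-0.08,0,0,0],[1,-0.11,0,0,0],[1,-0.135,0,0,0],[1,-0.15,0,0,0],[1,-0.156,0,0,0],[1,-0.156,0,0,0]]])

```text
time_s: 46.93
tcp_pos: [0.5493, 0.033, 0.049]
eef_rot: [180.0, 0.0, 179.4]
contact_force: [-0.4, 0.7, -0.7]
gripper_width: 0.0256
gripper_force: 30.0
```

```bash
python3 - <<'E'
from h import *
s=r.get_state();print(s["gripper_width"],s["tcp_pos"],s["eef_rot"],s["contact_force"])
go((*W(-.018,.034),.048,179.2))
t=cv2.imread("pics/t16.png");im,_=snap("top","t19.png")
print([(v,int(im[v,305:312].mean()),int(t[v,305:312].mean())) for v in range(156,205,3)])
E
```

```text
0.02559136648293291 [0.5493 0.033  0.049 ] [179.9974   0.0043 179.4088] [-0.3978  0.6537 -0.6691]
[-0.058, -0.003, 0.002, 0.002] -> [  0.578   0.031   0.048 179.2  ]
[(156, 58, 63), (159, 46, 102), (162, 48, 111), (165, 53, 114), (168, 52, 116), (171, 51, 115), (174, 49, 112), (177, 44, 107), (180, 45, 102), (183, 50, 91), (186, 52, 90), (189, 51, 90), (192, 52, 92), (195, 53, 92), (198, 52, 92), (201, 52, 86), (204, 43, 59)]
```

play_rows(rows=[[[1,-0.014,-0.002,0,0],[1,-0.057,-0.003,0,0],[1,-0.057,-0.003,0,0],[1,-0.057,-0.003,0,0],[1,-0.04,-0.003,0,0],[1,0,0,0,0],[1,0.06,0,0,0],[1,0.12,0,0,0]]])

```text
time_s: 47.65
tcp_pos: [0.4863, 0.0333, 0.0487]
eef_rot: [-180.0, -0.0, 179.4]
contact_force: [-1.1, -0.0, 0.3]
gripper_width: 0.026
gripper_force: 30.0
```

play_rows(rows=[[[1,0.04,0,0,0],[1,0.07,0,-0.02,0],[1,0.07,0.03,-0.06,0],[1,0.07,0.1,-0.1,0],[1,0.07,0.17,-0.11,0],[1,0.07,0.24,-0.11,0],[1,0.07,0.29,-0.11,0],[1,0.07,0.3,-0.11,0]]])

```text
time_s: 48.32
tcp_pos: [0.4544, 0.1871, 0.1046]
eef_rot: [179.9, 0.1, 179.6]
contact_force: [0.1, 0.2, -1.2]
gripper_width: 0.0255
gripper_force: 30.0
```

```bash
python3 - <<'E'
from h import *
s=r.get_state();print(s["gripper_width"],s["tcp_pos"],s["eef_rot"],s["contact_force"])
im,_=snap("top","t20.png")
for ly in(.034,0,-.034):
    o=[]
    for vv in range(150,190,2):
        rx=ray("top",[(310,vv)],.062)[0][0]-.5957;u=int(round(px("top",[*W(rx,ly),.062])[0]));o.append((vv,int(im[vv,u-3:u+4].mean())))
    print(ly,o)
E
```

```text
0.02554207844147548 [0.4544 0.1871 0.1046] [179.9151   0.0829 179.6056] [ 0.1301  0.1927 -1.2171]
0.034 [(150, 68), (152, 64), (154, 57), (156, 68), (158, 97), (160, 111), (162, 111), (164, 109), (166, 106), (168, 102), (170, 98), (172, 92), (174, 89), (176, 89), (178, 88), (180, 89), (182, 88), (184, 89), (186, 89), (188, 88)]
0 [(150, 107), (152, 111), (154, 111), (156, 115), (158, 115), (160, 112), (162, 111), (164, 108), (166, 105), (168, 102), (170, 96), (172, 89), (174, 89), (176, 89), (178, 88), (180, 88), (182, 88), (184, 89), (186, 88), (188, 88)]
-0.034 [(150, 48), (152, 44), (154, 40), (156, 44), (158, 62), (160, 59), (162, 48), (164, 66), (166, 96), (168, 99), (170, 91), (172, 89), (174, 88), (176, 89), (178, 88), (180, 88), (182, 89), (184, 88), (186, 89), (188, 88)]
```

```bash
python3 - <<'E'
from h import *
go((.4505,.264,.105,-98.3),(.4505,.264,.0085,-98.3))
E
```

```text
[0.004, 0.078, -0.001, -0.478] -> [  0.452   0.225   0.105 220.655]
[-0.048, 0.061, -0.001, -0.478] -> [  0.45    0.264   0.105 261.7  ]
[-0.0, 0.0, 0.193, 0.0] -> [  0.45    0.264   0.008 261.7  ]
```

play_rows(rows=[[[1,0,0.01,0,-0.06],[1,0,0.02,0,-0.13],[1,0,0.03,0,-0.2],[1,0,0.045,0,-0.27],[1,0.004,0.06,0,-0.34],[1,0.004,0.07,0,-0.41],[1,0.004,0.078,0,-0.46],[1,0.004,0.078,0,-0.478]]])

```text
time_s: 49.03
tcp_pos: [0.4525, 0.2222, 0.1039]
eef_rot: [180.0, -0.0, -139.2]
contact_force: [0.0, -0.6, -0.2]
gripper_width: 0.0259
gripper_force: 30.0
```

play_rows(rows=[[[1,-0.006,0.008,0,-0.06],[1,-0.013,0.017,0,-0.13],[1,-0.02,0.025,0,-0.2],[1,-0.027,0.035,0,-0.27],[1,-0.035,0.045,0,-0.34],[1,-0.042,0.055,0,-0.41],[1,-0.048,0.061,0,-0.46],[1,-0.048,0.061,0,-0.478]]])

```text
time_s: 49.7
tcp_pos: [0.451, 0.2609, 0.1038]
eef_rot: [180.0, -0.0, -98.1]
contact_force: [0.1, -0.5, 0.3]
gripper_width: 0.0255
gripper_force: 30.0
```

```bash
python3 - <<'E'
from h import *
s=r.get_state();print(s["gripper_width"],s["tcp_pos"],s["eef_rot"])
go((.452,.264,.0088,-98.3))
E
```

```text
0.02550828754420126 [0.451  0.2609 0.1038] [179.9698  -0.0304 -98.1339]
[-0.006, -0.001, 0.19, 0.002] -> [  0.452   0.264   0.009 -98.3  ]
```

Lower, release, lift and retreat.

play_rows(rows=[[[1,-0.006,-0.001,0.02,0.002],[1,-0.006,-0.001,0.06,0.002],[1,-0.006,-0.001,0.11,0.002],[1,-0.006,-0.001,0.15,0.002],[1,-0.006,-0.001,0.175,0.002],[1,-0.006,-0.001,0.186,0.002],[1,-0.006,-0.001,0.19,0.002],[1,-0.006,-0.001,0.19,0.002]]])

```text
time_s: 50.37
tcp_pos: [0.4524, 0.264, 0.0088]
eef_rot: [180.0, -0.1, -98.6]
contact_force: [-0.5, 0.2, 0.4]
gripper_width: 0.0258
gripper_force: 30.0
```

play_rows(rows=[[[0.65,0,0,0,0],[0.65,0,0,0,0],[0.65,0,0,0,0],[0.65,0,0,0,0],[0.65,0,0,-0.05,0],[0.65,0,0,-0.12,0],[0.65,0,0,-0.2,0],[0.65,0,0,-0.28,0]]])

```text
time_s: 51.03
tcp_pos: [0.4523, 0.2643, 0.1507]
eef_rot: [180.0, -0.0, -98.6]
contact_force: [1.6, 2.0, -0.2]
gripper_width: 0.0307
gripper_force: 0.0
```

play_rows(rows=[[[0.65,0.08,0,0,0],[0.65,0.16,0,0,0],[0.65,0.24,0,0,0],[0.65,0.32,0,0,0],[0.65,0.4,0,0,0],[0.65,0.48,0,0,0],[0.65,0.54,0,0,0],[0.65,0.56,0,0,0]]])

```text
time_s: 51.7
tcp_pos: [0.4095, -0.0151, 0.1494]
eef_rot: [-180.0, 0.0, -98.7]
contact_force: [0.2, 0.9, -0.0]
gripper_width: 0.0308
gripper_force: 0.0
```

```bash
python3 - <<'E'
from h import *
s=r.get_state();print(s["gripper_width"],s["tcp_pos"])
im,_=snap("top","t21.png");t=cv2.imread("pics/t14.png")
h=lambda a:(lambda q:((~((q[...,0]>95)&(q[...,0]<130)&(q[...,1]>110)))).astype(np.uint8))(cv2.cvtColor(a,40))
for a in(t,im):
    m=h(a);m[:222]=0;m[289:]=0;m[:,:178]=0;m[:,228:]=0
    print([(cv2.boundingRect(c),cv2.contourArea(c)) for c in cv2.findContours(m,0,1)[0] if cv2.contourArea(c)>60])
sc,_=snap("scene","s21.png");a=cv2.imread("pics/scene0.png")
d=cv2.GaussianBlur(cv2.absdiff(sc,a),(5,5),0).max(2)
m=(d>35).astype(np.uint8)
for c in cv2.findContours(m,0,1)[0]:
    if cv2.contourArea(c)>30:print("chg",cv2.boundingRect(c))
E
```

```text
0.03075879142097871 [ 0.4095 -0.0151  0.1494]
[((180, 266, 41, 15), 457.5), ((197, 230, 17, 16), 188.0)]
[((179, 264, 42, 15), 457.5), ((197, 230, 17, 16), 185.0)]
chg (382, 271, 17, 19)
chg (405, 254, 28, 36)
chg (345, 201, 13, 13)
chg (344, 167, 140, 60)
chg (270, 123, 19, 18)
chg (460, 122, 32, 14)
chg (293, 117, 27, 28)
chg (495, 106, 49, 71)
chg (463, 90, 7, 7)
chg (493, 0, 25, 21)
chg (300, 0, 209, 171)
chg (338, 0, 13, 17)
```

```bash
python3 - <<'E'
from h import *
im=cv2.imread("pics/t21.png");t=cv2.imread("pics/t14.png");z=cv2.imread("pics/top0.png")
for n,(u,v) in dict(small1=(415,240),small2=(440,209),large=(490,245)).items():
    print(n,im[v,u-3:u+4].mean()/z[v,u-3:u+4].mean())
print(r.close_job())
E
```

```text
small1 1.10625
small2 1.0954356846473028
large 1.1183490800596718
the job is handed in; nothing more can be done
None
```

The job is handed in: buffer and pot lie in the tray, and the three 62 mm wheels that were present sit at the back stops of lanes 2, 3 and 4, confirmed from the top camera image only; the wheel in lane 4 stopped short at first, so I used the buffer as a pusher to send it home and then put it back in the tray.

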